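# Put the stamp set away at the craft table

## Robot

A 6-joint arm with a two-finger parallel gripper is mounted at the origin on the work surface. World frame = base frame: x ahead of the robot, y to its left, z up, the work surface at z = 0. Lengths are in m, angles in rad, forces in N, time in s.
With the tool pointing down it reaches from about 0.25 to 0.725 m from the base axis. Payload 4 kg.
Tool frame: the origin (TCP) lies at the very end of the fingers, on their centre line; the grasp point (between the pads) lies 19 mm behind it; y points along the fingers, z is the direction in which the jaws open and shut, and the axes are right-handed (so a half turn about y gives the same grasp; the last joint's range is limited). The gripper opens to 85 mm and grips with 20 to 120 N. Pads are 22 mm wide; open, the fingers measure 114 mm over their backs; the gripper's body (76 mm by 85 mm) begins 54 mm behind the grasp point. The pads swing forward as they close: fully open they stand 13 mm farther back than shut.
Start: joints at [0, 0.241, 0.005, 1.335, 0, 1.571], TCP at [0.5, -0, 0.231] pointing down, gripper open.
Joint ranges: [-2.72, 2.72], [-1.05, 1.87], [-1.09, 1.28], [-1.99, 2.15], [-1.42, 1.44], [-3.14, 3.14]. Speed limits (rad/s): [2.79, 2.79, 3.14, 3.14, 3.14, 3.14].

## Interface

Orientations are given as a unit quaternion [x, y, z, w].
In Python, from bench import monitor, optics, arm gives the robot as it stands.
- The arm moves only by the tool step_arm, never from a script. Its argument "rows" is a list of rows, each a list of 7 numbers: the shift along the tool's x, y, z in cm, then the turn, a rotation vector about the tool's x, y, z in degrees, then the finger opening in cm, from 0 to 8.54. A call has 1 to 5 rows; each row is the pose to reach, as a shift and turn from the pose measured when the call began, along the tool's axes at that moment; what a row does not reach only later rows make up. A row lasts 1/12 s, in which the tool goes at most 41.7 mm and 7.16 degrees, less where a joint would pass 70% of its speed; a pose out of reach is approached as far as the arm can. A call with a gripper value outside its range is refused whole. The fingers move at their own pace and stop on an object; the grip force is fixed at half the most. Time passes only in rows, so rows that repeat a pose let the fingers close. It gives the time, the measured TCP pose, the force and the opening at its end, in the units of the state.
- monitor.observe(): the state, without advancing time (a new reading comes with each control period).
- optics.get_image(name): name is "scene" or "side" or "wrist"; returns a dict with "pixels" (384x512x3 uint8, red, green, blue), "K" (3x3 intrinsics, pixels), "rvec" (rotation vector, rad) and "tvec" (3), from world to camera coordinates, as OpenCV has them. Camera axes: x right, y down, z forward; pixel columns grow to the right and rows downward; lengths in m; the calibration is good to about 2 mm. A picture is of the moment at which its call begins. There is no depth.
- arm.finish_job(): hands the job in, once; it reports no verdict.
The state is a dict: "time_s": time; "qpos": joint angles; "qd": joint speeds; "joint_torque": joint torques, N m; "position": TCP position; "tcp_rot": TCP orientation; "force": force on the tool from outside, world axes, zero at the start; "torque": the same for the moment, N m; "gripper_width": finger opening in m.
Only numpy, scipy, OpenCV 4.12 (cv2) and the standard library are available. Lean on these libraries where they do the work, as an engineer would, in place of code of your own. Each camera call takes 0.05 s, during which the arm holds its last target.

## Task

Put the stamps away: slide the red cover of the stamp box fully open, move the cork sanding block that was left inside into the yellow tray, and press every stamp that is on the table into the recess lined in its own colour until its base is flush with the white insert. Then slide the cover fully shut over them, and do not knock over the tealight glass or the paint jar.

Things in the scene. Friction and masses are not known exactly. Their poses are not given: they have to be found in the camera images.
- box: Fixed light-wood box, 206 x 206 mm; side walls (y = +-99 mm) 62 mm high, end walls 48 mm, 8 mm thick. Origin: centre of its underside, on the table. In it a white insert, top face 20 mm above the table, with four recesses through to the floor (8 mm above the table), centred at x = +-43, y = +-43 mm. Runners as high as the side walls go on from these to x = +303 mm and carry the opened cover
- cover (a joint): Flat red slide cover of the box (206 x 186 x 8 mm, underside 49 mm above the table). 0 = shut over the whole box, 0.2 m = fully open, slid along the box's +x, away from the robot. Stays where it is left; about 2 N moves it. A stamp that lies home clears it by 5 mm; one that is not down in its recess is too tall for it to pass
- cover_grip (a point): Centre of the black grip bar upright on the cover near its robot-side end: 12 mm thick along the box's x, 60 mm long along its y, 24 mm tall (from 57 to 81 mm above the table). It moves with the cover: at box x = -75 mm + cover value, box y = 0. The axes are parallel to the box's
- cork: Cork sanding block, 90 x 34 x 24 mm (x, y, z), about 60 g, left lying on the insert in the box, under the cover. Origin: centre of its underside
- tray: Fixed open yellow plastic tray to the right of the box, 150 x 120 mm outside (x, y), 30 mm high, walls and floor 5 mm. Origin: centre of its underside
- tealight: Magenta open tealight glass, 60 mm wide, 50 mm tall, a bystander. Origin: centre of its underside
- paint_jar: Closed green paint jar, 52 mm wide, 70 mm tall, a bystander. Origin: centre of its underside
- stamp_red: Hand stamp with a red grip, on the table left of the box (absent in some starts): wooden base 60 x 48 x 12 mm (x, y, z), on it a red upright ridge to grip, 44 mm long (x), 16 mm thick (y), 24 mm tall; 36 mm high in all, 80 to 170 g. Origin: centre of its underside. A half turn makes no difference
- pad_red: Red lining on the floor of one of the box's recesses (63 mm along box x, 51 mm along box y, 12 mm deep); which recess differs from start to start. Origin: centre of the recess floor, 8 mm above the table, axes parallel to the box's. A stamp lies home when its origin is here: its base is then flush with the insert
- stamp_blue: Hand stamp with a blue grip, on the table left of the box (absent in some starts): wooden base 60 x 48 x 12 mm (x, y, z), on it a blue upright ridge to grip, 44 mm long (x), 16 mm thick (y), 24 mm tall; 36 mm high in all, 80 to 170 g. Origin: centre of its underside. A half turn makes no difference
- pad_blue: Blue lining on the floor of one of the box's recesses (63 mm along box x, 51 mm along box y, 12 mm deep); which recess differs from start to start. Origin: centre of the recess floor, 8 mm above the table, axes parallel to the box's. A stamp lies home when its origin is here: its base is then flush with the insert
- stamp_green: Hand stamp with a green grip, on the table left of the box (absent in some starts): wooden base 60 x 48 x 12 mm (x, y, z), on it a green upright ridge to grip, 44 mm long (x), 16 mm thick (y), 24 mm tall; 36 mm high in all, 80 to 170 g. Origin: centre of its underside. A half turn makes no difference
- pad_green: Green lining on the floor of one of the box's recesses (63 mm along box x, 51 mm along box y, 12 mm deep); which recess differs from start to start. Origin: centre of the recess floor, 8 mm above the table, axes parallel to the box's. A stamp lies home when its origin is here: its base is then flush with the insert
- stamp_yellow: Hand stamp with a yellow grip, on the table left of the box (absent in some starts): wooden base 60 x 48 x 12 mm (x, y, z), on it a yellow upright ridge to grip, 44 mm long (x), 16 mm thick (y), 24 mm tall; 36 mm high in all, 80 to 170 g. Origin: centre of its underside. A half turn makes no difference
- pad_yellow: Yellow lining on the floor of one of the box's recesses (63 mm along box x, 51 mm along box y, 12 mm deep); which recess differs from start to start. Origin: centre of the recess floor, 8 mm above the table, axes parallel to the box's. A stamp lies home when its origin is here: its base is then flush with the insert
Not all that is in view belongs to the job. What is shaped like the stamp_red but purple is not meant. Leave any turquoise look-alike of the stamp_yellow alone.

How it is judged:
By the outcome, as a careful person would: the job done as asked, in the order asked, and still so for the second after the job is handed in, with the robot touching nothing.
Of stamp_red, stamp_blue, stamp_green, stamp_yellow only 3 to 4 are there at a start; the rules pass over those that are not, and their reading is None.
At some moment in a run one of stamp_red, stamp_blue, stamp_green, stamp_yellow may be knocked a few centimetres aside while the robot is not near it.
Once in a run the grip may slacken for a moment while it holds something.
It also fails if it takes over 210 s, if anything falls off the work surface, if the arm or the gripper's body presses on something with over 40 N, if the wrist force passes 120 N, or if a joint passes its speed limit or range.

## Working session

There is one attempt and no reset: what is moved stays moved. The work goes in short steps, Python scripts to look and compute and a tool call to move; the robot and the scene stay as the last step left them, time stands still between calls to the robot, and variables do not carry over. Pictures are saved under pics/ and viewed, and the job is handed in when it is done.

Besides the shell and the picture viewer there is one more tool, called after "Call:" by a JSON object that holds its "name" and its "arguments", one argument or row to a line. step_arm: Moves the arm, as the interface text tells. Its arguments: {"type":"object","properties":{"rows":{"type":"array","items":{"type":"array","items":{"type":"number"}}}},"required":["rows"]}

```bash
ls; mkdir -p pics; cat > h.py <<'E'
import numpy as np, cv2
from scipy.spatial.transform import Rotation as R
from bench import monitor, optics, arm
def snap(name,fn):
    d=optics.get_image(name); p=d['pixels']
    cv2.imwrite('pics/'+fn+'.png',cv2.cvtColor(p,cv2.COLOR_RGB2BGR))
    np.savez('pics/'+fn+'.npz',**{k:np.array(v) for k,v in d.items()})
    return d
def load(fn): return dict(np.load('pics/'+fn+'.npz'))
def ray(d,uv):
    Rm=cv2.Rodrigues(np.array(d['rvec'],float))[0]; t=np.array(d['tvec'],float).ravel()
    c=-Rm.T@t; v=Rm.T@np.linalg.inv(np.array(d['K'],float))@np.array([uv[0],uv[1],1.])
    return c,v/np.linalg.norm(v)
def atz(d,uv,z):
    c,v=ray(d,uv); return c+v*(z-c[2])/v[2]
def tri(obs):
    A=np.zeros((3,3));b=np.zeros(3);L=[]
    for d,uv in obs:
        c,v=ray(d,uv);P=np.eye(3)-np.outer(v,v);A+=P;b+=P@c;L.append((c,P))
    x=np.linalg.solve(A,b); return x,[float(np.linalg.norm(P@(x-c))) for c,P in L]
def proj(d,X):
    return cv2.projectPoints(np.array(X,float).reshape(-1,3),np.array(d['rvec'],float),np.array(d['tvec'],float),np.array(d['K'],float),None)[0].reshape(-1,2)
def st():
    s=monitor.observe(); print('t',s['time_s'],'pos',np.round(s['position'],4),'rot',np.round(s['tcp_rot'],4),'F',np.round(s['force'],2),'w',round(s['gripper_width'],4),'q',np.round(s['qpos'],3));return s
E
python3 - <<'E'
from h import *
s=st(); print(R.from_quat(s['tcp_rot']).as_matrix().round(3))
for n in ['scene','side','wrist']:
    d=snap(n,n+'0'); c,_=ray(d,(256,192)); print(n,c.round(3),np.array(d['K']).round(1).tolist())
E
```

```text
pics
t 0.0 pos [0.4994 0.     0.2304] rot [-0.5005  0.5005 -0.4995  0.4995] F [ 0.18 -0.23  0.22] w 0.0855 q [0.    0.241 0.004 1.335 0.    1.571]
[[ 0.    -0.002  1.   ]
 [-1.     0.     0.   ]
 [-0.    -1.    -0.002]]
scene [1.195 0.618 0.699] [[355.1, 0.0, 257.4], [0.0, 355.1, 187.4], [0.0, 0.0, 1.0]]
side [0.2   0.747 0.654] [[360.9, 0.0, 253.8], [0.0, 360.9, 192.3], [0.0, 0.0, 1.0]]
wrist [0.5   0.066 0.373] [[282.2, 0.0, 258.0], [0.0, 282.2, 190.0], [0.0, 0.0, 1.0]]
```

View pics/scene0.png

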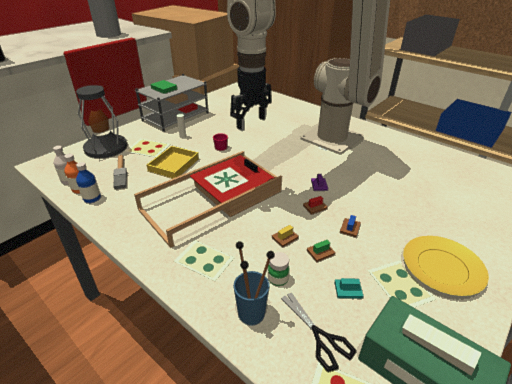

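View pics/side0.png

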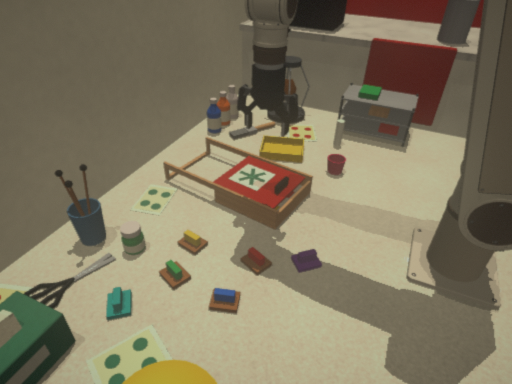

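View pics/wrist0.png

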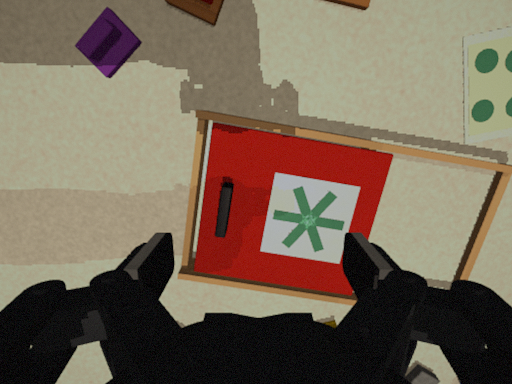

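```bash
python3 - <<'E'
import cv2
a=cv2.imread('pics/scene0.png')[140:250,120:300]; cv2.imwrite('pics/c1.png',cv2.resize(a,None,fx=4.4,fy=4.4,interpolation=cv2.INTER_CUBIC))
a=cv2.imread('pics/side0.png')[130:230,155:325]; cv2.imwrite('pics/c2.png',cv2.resize(a,None,fx=4.6,fy=4.6,interpolation=cv2.INTER_CUBIC))
a=cv2.imread('pics/wrist0.png')[95:315,170:512]; cv2.imwrite('pics/c3.png',cv2.resize(a,None,fx=2.3,fy=2.3,interpolation=cv2.INTER_CUBIC))
E
```

```text
(no output)
```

View pics/c1.png

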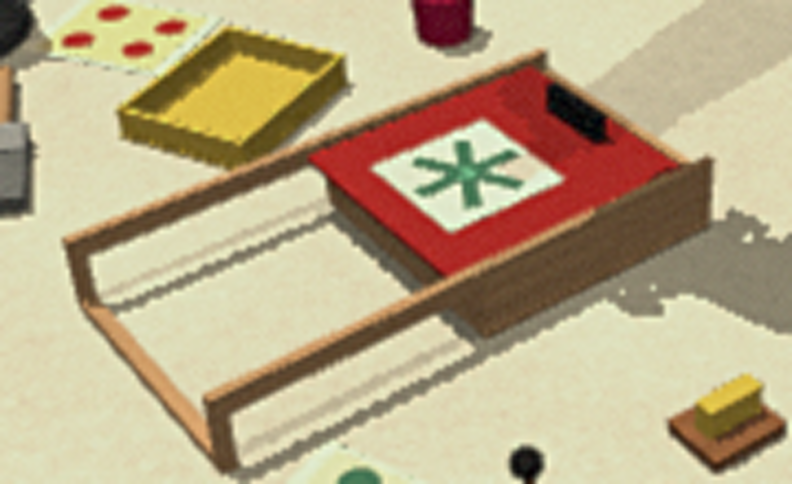

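View pics/c2.png

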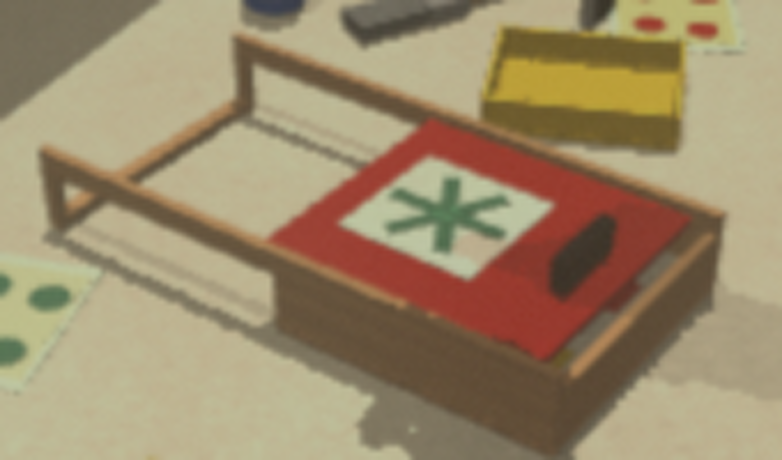

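View pics/c3.png

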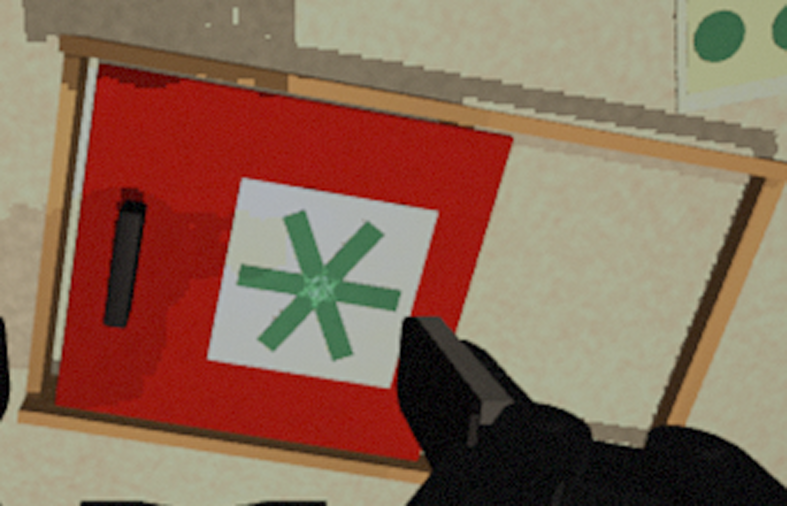

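```bash
cat > fit.py <<'E'
from h import *
from scipy.optimize import least_squares
S,D,W=load('scene0'),load('side0'),load('wrist0')
def o(x,y,f): return lambda p:(x+p[0]/f,y+p[1]/f)
sc,sd,wr=o(120,140,4.4),o(155,130,4.6),o(170,95,2.3)
obs=[(S,(-103,103,62),0,sc((711,158))),(S,(303,103,62),0,sc((207,400))),(S,(303,-103,62),0,sc((66,242))),(S,(-103,-103,62),0,sc((545,50))),(S,(103,103,0),0,sc((485,338))),(S,(303,103,0),0,sc((230,470))),
(D,(303,-103,62),0,sd((237,37))),(D,(303,103,62),0,sd((43,148))),(D,(-103,-103,62),0,sd((725,215))),(D,(-103,103,0),0,sd((553,458))),(D,(103,93,57),1,sd((270,240))),(D,(103,-93,57),1,sd((430,118))),
(W,(-103,103,62),0,wr((62,37))),(W,(-103,-103,62),0,wr((20,420))),(W,(103,93,57),1,wr((513,138))),(W,(103,-93,57),1,wr((418,460))),(W,(-103,93,57),1,wr((97,62))),(W,(-103,-93,57),1,wr((58,405)))]
def res(p):
    c,s=np.cos(p[2]),np.sin(p[2]);r=[]
    for d,b,m,uv in obs:
        x=b[0]/1e3+m*p[3];y=b[1]/1e3
        r+=list(proj(d,[p[0]+c*x-s*y,p[1]+s*x+c*y,b[2]/1e3+p[4]])[0]-uv)
    return np.array(r)
f=least_squares(res,[.5,0,-.1,0,0],loss='soft_l1');print(f.x.round(4),np.degrees(f.x[2]));print(f.fun.reshape(-1,2).round(1).tolist())
E
python3 fit.py
```

```text
[ 0.5155 -0.0495 -0.169   0.0208 -0.0035] -9.684951735331444
[[-0.3, 0.4], [-0.4, 0.9], [-1.8, -0.5], [-2.0, -0.5], [-0.5, 1.0], [-2.4, 1.8], [0.1, -0.6], [-1.4, 1.0], [-0.2, -0.2], [-0.5, 1.2], [-3.3, 0.6], [-1.0, 0.2], [-3.2, -0.6], [-2.9, 0.3], [0.1, -0.4], [-0.3, 0.2], [0.4, 1.2], [-1.3, 0.2]]
```

```bash
cat >> h.py <<'E'
BOX=[.5155,-.0495,-.169]
def b2w(x,y):
    c,s=np.cos(BOX[2]),np.sin(BOX[2]); return BOX[0]+c*x-s*y, BOX[1]+s*x+c*y
def plan(x,y,z,yawdeg,s=None):
    s=s or monitor.observe(); p=np.array(s['position']);Rc=R.from_quat(s['tcp_rot']);c,n=np.cos(np.radians(yawdeg)),np.sin(np.radians(yawdeg))
    Rt=R.from_matrix(np.array([[n,0,c],[-c,0,n],[0,-1,0]]))
    d=Rc.inv().apply(np.array([x,y,z])-p)*100; r=np.degrees((Rc.inv()*Rt).as_rotvec())
    print('row', d.round(2).tolist()+r.round(1).tolist(),'yaw now',round(float(np.degrees(np.arctan2(*Rc.as_matrix()[[1,0],2]))),2),'dist cm',round(float(np.linalg.norm(d)),1))
E
python3 - <<'E'
from h import *
S,D,W=load('scene0'),load('side0'),load('wrist0')
for n,a,b in [('red',(316,202),(256,257)),('blue',(352,222),(224,296)),('green',(321,246),(174,270)),('yellow',(285,232),(191,238)),('purple',(320,183),(306,261)),('turq',(348,285),(119,303)),('jartop',(278,259),(130,226)),('tea',(220,142),(336,163))]:
    x,e=tri([(S,a),(D,b)]);print(n,x.round(3),np.round(e,4))
g=(170+125/2.3,95+265/2.3); x,e=tri([(W,g),(S,(120+577/4.4,140+113/4.4)),(D,(155+583/4.6,130+255/4.6))]);print('grip',x.round(4),np.round(e,4))
print('exp',b2w(-.055,0), b2w(.125,0))
plan(*b2w(-.0545,0),.12,-9.7)
E
```

```text
red [0.428 0.202 0.023] [0.0014 0.0014]
blue [0.442 0.333 0.026] [0.0001 0.0001]
green [0.578 0.317 0.023] [0.0002 0.0002]
yellow [0.599 0.213 0.024] [0.0001 0.0001]
purple [0.319 0.15  0.011] [0.0002 0.0002]
turq [0.636 0.432 0.012] [0.0016 0.0016]
jartop [0.722 0.282 0.069] [0.0015 0.0015]
tea [ 0.36  -0.285  0.027] [0.0032 0.0032]
grip [ 0.459  -0.0385  0.0674] [0.0034 0.003  0.0012]
exp (np.float64(0.4612835598959051), np.float64(-0.04024918260697493)) (np.float64(0.638719182054761), np.float64(-0.07052458498414789))
row [4.04, 11.07, -3.75, 0.1, 9.7, 0.0] yaw now 0.0 dist cm 12.4
```

Call:
{"name": "step_arm", "arguments": {
  "rows": [
    [4.0, 11.0, -3.8, 0, 7, 0, 4],
    [4.0, 11.0, -3.8, 0, 9.7, 0, 4],
    [4.0, 11.0, -3.8, 0, 9.7, 0, 4],
    [4.0, 11.0, -3.8, 0, 9.7, 0, 4],
    [4.0, 11.0, -3.8, 0, 9.7, 0, 4]
  ]
}}

```text
time_s: 0.57
position: [0.4575, -0.0401, 0.118]
tcp_rot: [-0.458, 0.543, -0.538, 0.453]
force: [-0.4, 0.1, 0.4]
gripper_width: 0.0402
```

```bash
python3 - <<'E'
from h import *
s=st()
snap('wrist','w1'); snap('side','s1')
plan(*b2w(-.0545,0),.062,-9.7)
E
```

```text
t 0.5667 pos [ 0.4575 -0.0401  0.118 ] rot [-0.458   0.5432 -0.5383  0.4531] F [-0.38  0.13  0.36] w 0.0402 q [-0.088  0.254 -0.289  1.038  0.     1.654]
row [0.06, 5.99, -0.13, -0.1, -0.0, -0.0] yaw now -9.71 dist cm 6.0
```

View pics/w1.png

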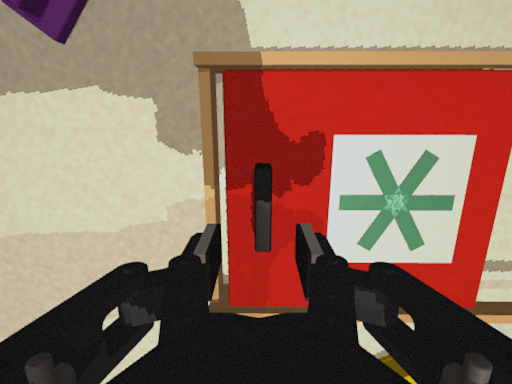

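View pics/s1.png

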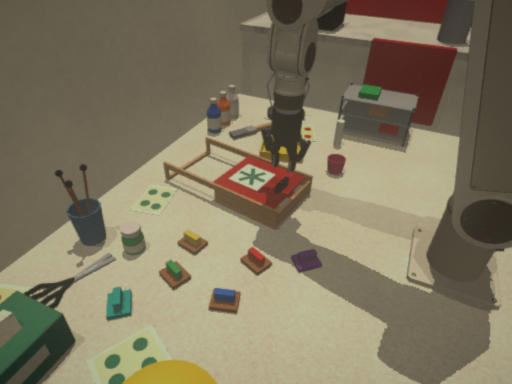

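Call:
{"name": "step_arm", "arguments": {
  "rows": [
    [0, 3, -0.1, 0, 0, 0, 4],
    [0, 5.5, -0.1, 0, 0, 0, 4],
    [0, 5.5, -0.1, 0, 0, 0, 2],
    [0, 5.5, -0.1, 0, 0, 0, 1.6],
    [0, 5.5, -0.1, 0, 0, 0, 1.6]
  ]
}}

```text
time_s: 1.08
position: [0.4636, -0.0396, 0.0686]
tcp_rot: [0.455, -0.54, 0.541, -0.457]
force: [-0.6, -0.3, -1.5]
gripper_width: 0.016
```

```bash
python3 - <<'E'
from h import *
s=st()
snap('side','s2')
plan(*b2w(.125,0),.063,-9.7)
a=cv2.imread('pics/s2.png')[100:230,155:355]; cv2.imwrite('pics/s2c.png',cv2.resize(a,None,fx=4,fy=4,interpolation=cv2.INTER_CUBIC))
E
```

```text
t 1.0833 pos [ 0.4636 -0.0396  0.0686] rot [ 0.4552 -0.5396  0.5411 -0.457 ] F [-0.65 -0.27 -1.48] w 0.016 q [-0.085  0.313 -0.356  0.899  0.     1.654]
row [0.11, 0.63, 17.77, -0.2, 0.0, -0.0] yaw now -9.67 dist cm 17.8
```

View pics/s2c.png

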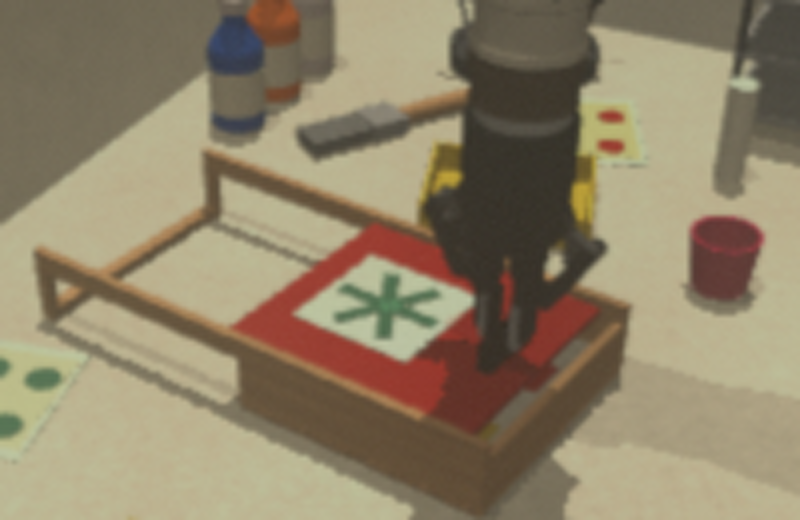

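Call:
{"name": "step_arm", "arguments": {
  "rows": [
    [0, 0.6, 0, 0, 0, 0, 1.6],
    [0.1, 0.6, 2, 0, 0, 0, 1.6],
    [0.1, 0.6, 5, 0, 0, 0, 1.6],
    [0.1, 0.6, 8, 0, 0, 0, 1.6],
    [0.1, 0.6, 11, 0, 0, 0, 1.6]
  ]
}}

```text
time_s: 1.55
position: [0.572, -0.059, 0.0634]
tcp_rot: [0.455, -0.54, 0.541, -0.457]
force: [-2.7, 0.2, 0.5]
gripper_width: 0.0159
```

```bash
python3 - <<'E'
from h import *
s=st()
plan(*b2w(.125,0),.063,-9.7)
E
```

```text
t 1.55 pos [ 0.572  -0.059   0.0634] rot [ 0.4555 -0.5399  0.5407 -0.4567] F [-2.7   0.24  0.47] w 0.0159 q [-0.103  0.508 -0.059  1.002  0.     1.636]
row [0.01, 0.05, 6.77, -0.1, 0.0, -0.0] yaw now -9.66 dist cm 6.8
```

Call:
{"name": "step_arm", "arguments": {
  "rows": [
    [0, 0, 3, 0, 0, 0, 1.6],
    [0, 0, 5.5, 0, 0, 0, 1.6],
    [0, 0, 6.5, 0, 0, 0, 1.6],
    [0, 0, 6.9, 0, 0, 0, 1.6],
    [0, 0, 7.1, 0, 0, 0, 1.6]
  ]
}}

```text
time_s: 1.97
position: [0.642, -0.071, 0.0638]
tcp_rot: [0.456, -0.54, 0.541, -0.456]
force: [-4.9, 0.2, 2.6]
gripper_width: 0.0157
```

Call:
{"name": "step_arm", "arguments": {
  "rows": [
    [0, 0, 0.1, 0, 0, 0, 1.6],
    [0, 0, 0.2, 0, 0, 0, 1.6],
    [0, 0, 0.3, 0, 0, 0, 1.6]
  ]
}}

```text
time_s: 2.22
position: [0.642, -0.071, 0.0638]
tcp_rot: [-0.457, 0.541, -0.539, 0.455]
force: [-8.9, 0.9, 4.9]
gripper_width: 0.0157
```

```bash
python3 - <<'E'
from h import *
s=st()
plan(*b2w(.127,0),.063,-9.7)
E
```

```text
t 2.2167 pos [ 0.642  -0.071   0.0638] rot [-0.4569  0.5415 -0.5392  0.4553] F [-8.92  0.88  4.92] w 0.0157 q [-1.100e-01  6.380e-01  1.740e-01  1.110e+00  1.000e-03  1.629e+00]
row [0.01, 0.08, -0.13, 0.2, 0.0, -0.0] yaw now -9.66 dist cm 0.2
```

Call:
{"name": "step_arm", "arguments": {
  "rows": [
    [0, 0, -0.2, 0, 0, 0, 4],
    [0, -2, -0.2, 0, 0, 0, 4],
    [0, -6, -0.2, 0, 0, 0, 6],
    [0, -10, -0.2, 0, 0, 0, 8.5],
    [0, -14, -3, 0, 0, 0, 8.5]
  ]
}}

```text
time_s: 2.63
position: [0.6204, -0.0673, 0.2004]
tcp_rot: [0.455, -0.54, 0.541, -0.457]
force: [0.4, -0.2, 1.0]
gripper_width: 0.0746
```

```bash
python3 - <<'E'
from h import *
s=st()
# place camera above box centre: camera offset 66mm along -x_tool(left)
plan(.515,-.10,.22,-9.7)
E
```

```text
t 2.6333 pos [ 0.6204 -0.0673  0.2004] rot [ 0.4552 -0.5397  0.541  -0.457 ] F [ 0.41 -0.16  0.97] w 0.0746 q [-1.080e-01  5.020e-01  3.070e-01  1.373e+00  1.000e-03  1.631e+00]
row [4.99, -1.99, -9.84, -0.2, 0.0, -0.0] yaw now -9.67 dist cm 11.2
```

Call:
{"name": "step_arm", "arguments": {
  "rows": [
    [5, -2, -9.8, 0, 0, 0, 8.5],
    [5, -2, -9.8, 0, 0, 0, 8.5],
    [5, -2, -9.8, 0, 0, 0, 8.5],
    [5, -2, -9.8, 0, 0, 0, 8.5],
    [5, -2, -9.8, 0, 0, 0, 8.5]
  ]
}}

```text
time_s: 3.05
position: [0.5153, -0.1006, 0.2221]
tcp_rot: [0.454, -0.539, 0.543, -0.458]
force: [0.8, 0.1, 0.3]
gripper_width: 0.085
```

```bash
python3 - <<'E'
from h import *
s=st()
snap('wrist','w3'); snap('side','s3'); snap('scene','sc3')
E
```

```text
t 3.05 pos [ 0.5153 -0.1006  0.2221] rot [ 0.4536 -0.5386  0.5427 -0.4578] F [0.81 0.09 0.29] w 0.085 q [-1.930e-01  2.880e-01  4.400e-02  1.319e+00  1.000e-03  1.547e+00]
```

View pics/w3.png

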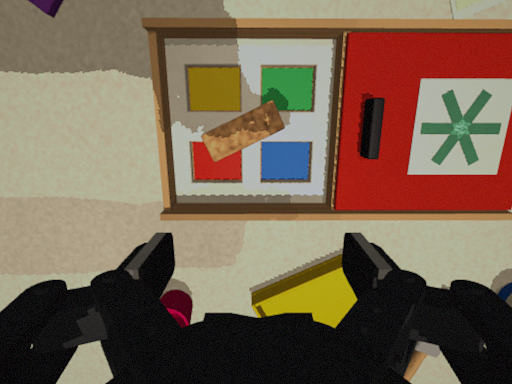

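View pics/s3.png

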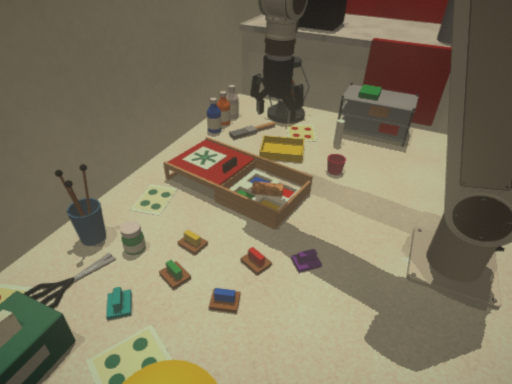

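View pics/sc3.png

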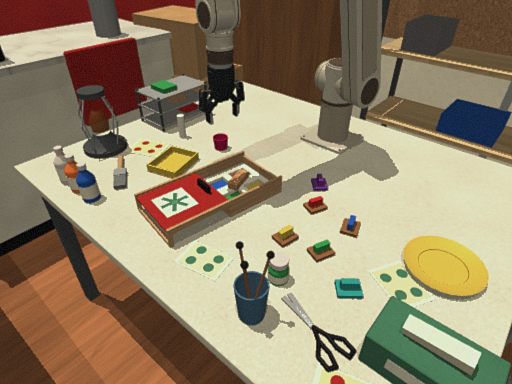

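```bash
cat >> h.py <<'E'
def blob(d,h0,h1,smin=90,vmin=40,roi=None,amin=60,k=3):
    hsv=cv2.cvtColor(np.array(d['pixels']),cv2.COLOR_RGB2HSV)
    m=((hsv[...,0]>=h0)&(hsv[...,0]<=h1)) if h0<=h1 else ((hsv[...,0]>=h0)|(hsv[...,0]<=h1))
    m=(m&(hsv[...,1]>=smin)&(hsv[...,2]>=vmin)).astype(np.uint8)
    if roi is not None:
        z=np.zeros_like(m);x0,y0,x1,y1=roi;z[y0:y1,x0:x1]=m[y0:y1,x0:x1];m=z
    if k: m=cv2.morphologyEx(m,cv2.MORPH_OPEN,np.ones((k,k)))
    n,l,s,c=cv2.connectedComponentsWithStats(m)
    out=[]
    for i in range(1,n):
        if s[i,4]>=amin:
            cs,_=cv2.findContours((l==i).astype(np.uint8),cv2.RETR_EXTERNAL,cv2.CHAIN_APPROX_NONE)
            r=cv2.minAreaRect(max(cs,key=cv2.contourArea)); out.append((int(s[i,4]),c[i],r))
    return sorted(out,key=lambda o:-o[0])
def show(d,fn,roi,f):
    x0,y0,x1,y1=roi;a=np.array(d['pixels'])[y0:y1,x0:x1,::-1]; cv2.imwrite('pics/'+fn+'.png',cv2.resize(a,None,fx=f,fy=f,interpolation=cv2.INTER_CUBIC))
E
python3 - <<'E'
from h import *
W=load('w3')
c0=np.cos(BOX[2])
for n,h,rng in [('yel',(-43,43),(20,33)),('grn',(43,43),(45,80)),('red',(-43,-43),(172,8)),('blu',(43,-43),(100,125))]:
    for a,c,r in blob(W,*rng,smin=120,roi=(160,35,330,210))[:2]:
        uv=r[0]; print(n,a,np.round(uv,1),np.round(r[1],1),atz(W,uv,.008).round(4),atz(W,uv,.02).round(4),'exp',np.round(b2w(h[0]/1e3,h[1]/1e3),4))
for a,c,r in blob(W,5,20,smin=90,roi=(160,90,330,170),amin=300): print('cork',a,r)
show(W,'w3c',(150,10,350,220),3); show(load('sc3'),'sc3c',(130,130,290,250),5);show(load('s3'),'s3c',(160,130,330,225),4.6)
E
```

```text
yel 2209 [214.   88.5] [43. 52.] [0.4825 0.0017 0.008 ] [0.4839 0.0005 0.02  ] exp [4.803e-01 1.000e-04]
grn 1990 [287.  89.] [42. 50.] [ 0.5682 -0.0135  0.008 ] [ 0.5667 -0.0142  0.02  ] exp [ 0.5651 -0.0143]
red 1298 [217.  160.5] [37. 48.] [ 0.4682 -0.0834  0.008 ] [ 0.4701 -0.0818  0.02  ] exp [ 0.4659 -0.0847]
blu 1694 [285. 160.] [36. 46.] [ 0.5535 -0.0975  0.008 ] [ 0.5526 -0.0954  0.02  ] exp [ 0.5507 -0.0991]
cork 2447 ((242.80003356933594, 131.1000213623047), (31.304948806762695, 80.94566345214844), 63.43495178222656)
cork 872 ((166.5, 129.5), (79.0, 13.0), 90.0)
```

View pics/w3c.png

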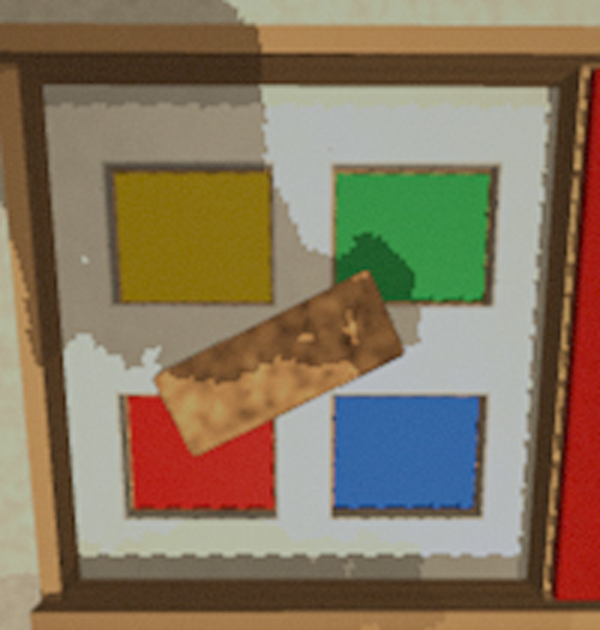

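View pics/s3c.png

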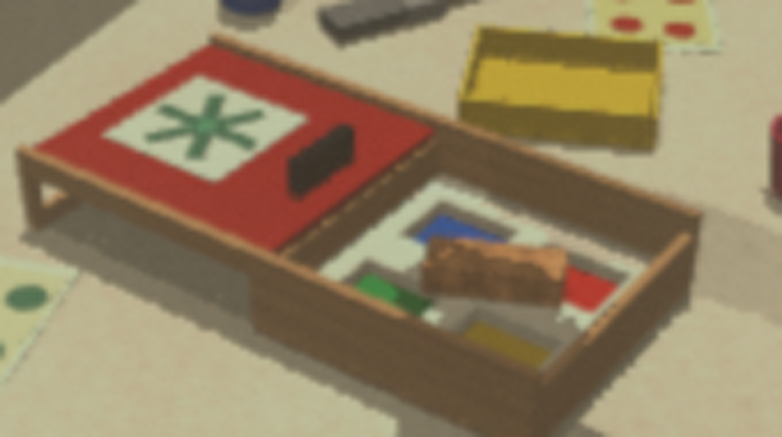

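View pics/sc3c.png

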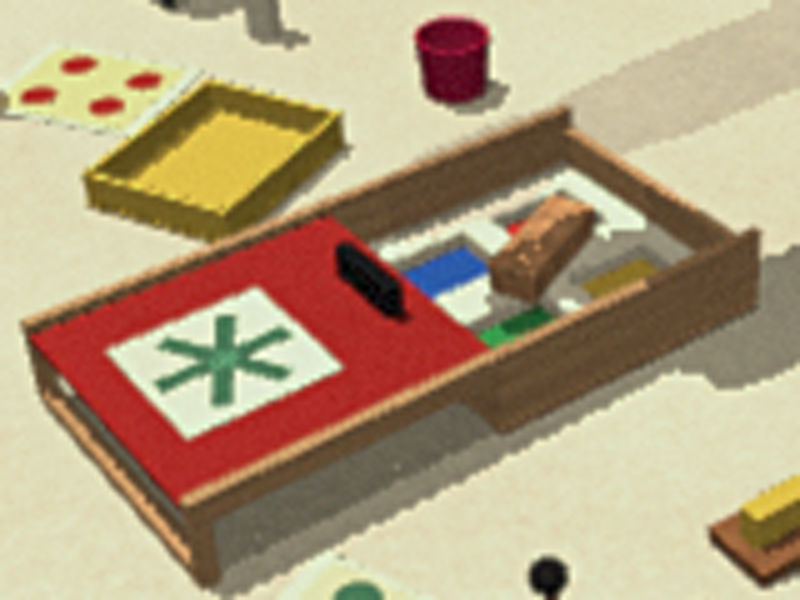

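```bash
python3 - <<'E'
from h import *
W=load('w3'); g=lambda p:(150+p[0]/3,10+p[1]/3)
P={}
for n,uv in dict(Y=(188.5,233),G=(415,234.5),R=(199,456),B=(410,456)).items():
    P[n]=atz(W,g(uv),.02); print(n,P[n].round(4))
print('centre',np.mean(list(P.values()),0).round(4), 'yaws',[np.degrees(np.arctan2(*(P[a]-P[b])[[1,0]])).round(2) for a,b in (('G','Y'),('B','R'))], 'dist',[np.linalg.norm(P[a]-P[b]).round(4) for a,b in (('G','Y'),('B','R'),('G','B'),('Y','R'))])
C=[atz(W,g(u),.044) for u in [(370,268),(405,350),(192,457),(155,378)]]
print('cork',np.mean(C,0).round(4),'yaw',np.degrees(np.arctan2(*(C[0]-C[3])[[1,0]])).round(1),np.degrees(np.arctan2(*(C[1]-C[2])[[1,0]])).round(1),'sz',np.linalg.norm(C[0]-C[3]).round(4),np.linalg.norm(C[0]-C[1]).round(4))
S,D=load('sc3'),load('s3')
a=lambda p:(130+p[0]/5,130+p[1]/5); b=lambda p:(160+p[0]/4.6,130+p[1]/4.6)
# cork top corners: (side crop) left-near (425,240),(567,247) top-far; 
print('cork topcentre tri',tri([(W,g((280,363))),(D,b((497,255))),(S,a((543,236)))]))
# tray rim corners scene crop (85,178),(210,80),(343,112),(222,213) ; side crop (478,28),(660,38),(655,122),(460,100)
for u,v in [((85,178),(478,28)),((210,80),(661,40)),((343,112),(656,122)),((222,213),(460,100))]:
    x,e=tri([(S,a(u)),(D,b(v))]);print('tray',x.round(4),np.round(e,4))
E
```

```text
Y [0.4828 0.0016 0.02  ]
G [ 0.5684 -0.0136  0.02  ]
R [ 0.469  -0.0835  0.02  ]
B [ 0.5542 -0.0983  0.02  ]
centre [ 0.5186 -0.0484  0.02  ] yaws [np.float64(-10.04), np.float64(-9.8)] dist [np.float64(0.0869), np.float64(0.0865), np.float64(0.0859), np.float64(0.0862)]
cork [ 0.5092 -0.0517  0.044 ] yaw 16.4 16.7 sz 0.0885 0.0318
cork topcentre tri (array([ 0.50641362, -0.05094559,  0.04188574]), [0.0031760278140115124, 0.003675942749213277, 0.003290850718234581])
tray [ 0.6472 -0.3562  0.0251] [0.002 0.002]
tray [ 0.5067 -0.3944  0.0299] [0.0023 0.0023]
tray [ 0.4723 -0.2816  0.0277] [0.0004 0.0004]
tray [ 0.6141 -0.2458  0.0263] [0.0008 0.0008]
```

```bash
sed -i 's/^BOX=.*/BOX=[.517,-.049,-.1705]/' h.py; python3 - <<'E'
from h import *
plan(.5085,-.0515,.12,-73.5)
E
```

```text
row [-4.63, 10.02, -1.65, -0.2, 63.9, -0.2] yaw now -9.64 dist cm 11.2
```

Call:
{"name": "step_arm", "arguments": {
  "rows": [
    [-4.6, 8, -1.7, 0, 64, 0, 6],
    [-4.6, 8, -1.7, 0, 64, 0, 6],
    [-4.6, 8, -1.7, 0, 64, 0, 6],
    [-4.6, 8, -1.7, 0, 64, 0, 6],
    [-4.6, 8, -1.7, 0, 64, 0, 6]
  ]
}}

```text
time_s: 3.62
position: [0.5075, -0.0503, 0.1378]
tcp_rot: [-0.266, 0.655, -0.655, 0.267]
force: [-0.7, -0.2, 1.0]
gripper_width: 0.0599
```

```bash
python3 - <<'E'
from h import *
st();plan(.5085,-.0515,.12,-73.5)
E
```

```text
t 3.6167 pos [ 0.5075 -0.0503  0.1378] rot [-0.2664  0.6551 -0.6547  0.2669] F [-0.67 -0.18  1.02] w 0.0599 q [-9.900e-02  3.210e-01 -1.380e-01  1.112e+00  1.000e-03  2.269e+00]
row [0.01, 1.78, 0.15, 0.0, 27.8, -0.0] yaw now -45.69 dist cm 1.8
```

Call:
{"name": "step_arm", "arguments": {
  "rows": [
    [0, 1.8, 0.1, 0, 28, 0, 6],
    [0, 1.8, 0.1, 0, 28, 0, 6],
    [0, 1.8, 0.1, 0, 28, 0, 6],
    [0, 1.8, 0.1, 0, 28, 0, 6],
    [0, 1.8, 0.1, 0, 28, 0, 6]
  ]
}}

```text
time_s: 4.03
position: [0.5091, -0.0505, 0.1187]
tcp_rot: [-0.1, 0.7, -0.7, 0.1]
force: [-0.3, 0.4, -0.2]
gripper_width: 0.0601
```

```bash
python3 - <<'E'
from h import *
st();W=snap('wrist','w4');plan(.5085,-.0515,.026,-73.5)
E
```

```text
t 4.0333 pos [ 0.5091 -0.0505  0.1187] rot [-0.1002  0.7004 -0.6996  0.0999] F [-0.28  0.42 -0.18] w 0.0601 q [-9.900e-02  3.410e-01 -1.620e-01  1.068e+00  1.000e-03  2.758e+00]
row [0.08, 9.29, 0.08, 0.1, 0.0, -0.0] yaw now -73.5 dist cm 9.3
```

View pics/w4.png

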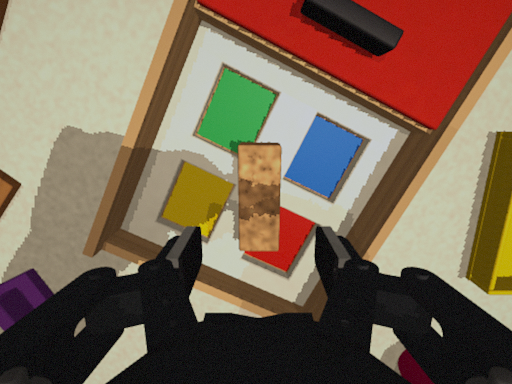

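```bash
python3 - <<'E'
from h import *
W=load('w4')
print(atz(W,(259.5,197),.044), proj(W,[.5091,-.0505,.03]))
c=[atz(W,u,.044) for u in [(240,143),(281,145),(278,250),(239,249)]];print(np.mean(c,0),np.linalg.norm(c[0]-c[3]),np.linalg.norm(c[0]-c[1]))
E
```

```text
[ 0.51171975 -0.05112084  0.044     ] [[257.85524192 194.96743246]]
[ 0.5097659  -0.05166337  0.044     ] 0.08865083748909135 0.03130379454598949
```

Call:
{"name": "step_arm", "arguments": {
  "rows": [
    [0.1, 3, 0.1, 0, 0, 0, 6],
    [0.1, 6, 0.1, 0, 0, 0, 6],
    [0.1, 8.5, 0.1, 0, 0, 0, 6],
    [0.1, 9.2, 0.1, 0, 0, 0, 6],
    [0.1, 9.2, 0.1, 0, 0, 0, 6]
  ]
}}

```text
time_s: 4.5
position: [0.5065, -0.0513, 0.0245]
tcp_rot: [-0.104, 0.7, -0.699, 0.1]
force: [-0.2, 0.2, 0.2]
gripper_width: 0.0598
```

Call:
{"name": "step_arm", "arguments": {
  "rows": [
    [0, 0, 0, 0, 0, 0, 4],
    [0, 0, 0, 0, 0, 0, 3],
    [0, 0, 0, 0, 0, 0, 2.4],
    [0, 0, 0, 0, 0, 0, 2.4],
    [0, 0, 0, 0, 0, 0, 2.4]
  ]
}}

```text
time_s: 4.92
position: [0.5079, -0.0514, 0.0261]
tcp_rot: [-0.103, 0.7, -0.699, 0.102]
force: [-0.6, 0.7, 4.1]
gripper_width: 0.0326
```

Call:
{"name": "step_arm", "arguments": {
  "rows": [
    [0, -3, 0, 0, 0, 0, 2.4],
    [0, -6, 0, 0, 0, 0, 2.4],
    [0, -10, 0, 0, 0, 0, 2.4],
    [0, -12, 0, 0, 0, 0, 2.4],
    [0, -12, 0, 0, 0, 0, 2.4]
  ]
}}

```text
time_s: 5.33
position: [0.512, -0.052, 0.1521]
tcp_rot: [0.099, -0.699, 0.7, -0.106]
force: [0.4, -0.0, 0.2]
gripper_width: 0.0327
```

```bash
python3 - <<'E'
from h import *
st();plan(.56,-.32,.13,-76)
E
```

```text
t 5.3333 pos [ 0.512  -0.052   0.1521] rot [ 0.0992 -0.6992  0.7001 -0.1056] F [ 0.42 -0.01  0.2 ] w 0.0327 q [-1.020e-01  3.110e-01 -1.120e-01  1.139e+00  1.000e-03  2.749e+00]
row [3.11, 2.26, 27.04, -0.1, 2.7, -0.5] yaw now -73.34 dist cm 27.3
```

Call:
{"name": "step_arm", "arguments": {
  "rows": [
    [0.7, 0, 4, 0, 0, 0, 2.4],
    [1.2, 0, 8, 0, 1, 0, 2.4],
    [1.8, 0, 12, 0, 2, 0, 2.4],
    [2.4, 1, 16, 0, 2.7, 0, 2.4],
    [3, 2, 20, 0, 2.7, 0, 2.4]
  ]
}}

```text
time_s: 5.75
position: [0.5411, -0.254, 0.1324]
tcp_rot: [0.082, -0.701, 0.702, -0.09]
force: [0.4, -0.0, -0.0]
gripper_width: 0.0324
```

Call:
{"name": "step_arm", "arguments": {
  "rows": [
    [0, 0, 4, 0, 0, 0, 2.4],
    [0, 0, 7, 0, 0, 0, 2.4],
    [0, 0, 7, 0, 0, 0, 2.4]
  ]
}}

```text
time_s: 6.0
position: [0.5579, -0.3281, 0.1308]
tcp_rot: [0.08, -0.701, 0.704, -0.087]
force: [0.3, -0.5, 0.1]
gripper_width: 0.033
```

```bash
python3 - <<'E'
from h import *
st();plan(.56,-.32,.014,-76)
W=snap('wrist','w5')
E
```

```text
t 6.0 pos [ 0.5579 -0.3281  0.1308] rot [ 0.0802 -0.7007  0.7035 -0.0874] F [ 0.34 -0.51  0.14] w 0.033 q [-0.533  0.578  0.252  1.233  0.003  2.371]
row [-0.29, 11.68, -0.8, -0.3, -0.4, -0.5] yaw now -76.39 dist cm 11.7
```

View pics/w5.png

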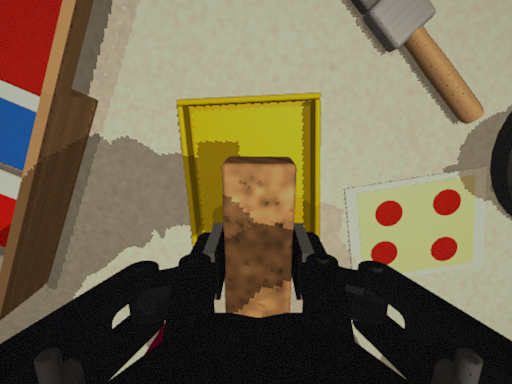

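Call:
{"name": "step_arm", "arguments": {
  "rows": [
    [-0.3, 3, -0.6, 0, 0, 0, 2.4],
    [-0.3, 7, -0.6, 0, 0, 0, 2.4],
    [-0.3, 10, -0.6, 0, 0, 0, 2.4],
    [-0.3, 11.4, -0.6, 0, 0, 0, 2.4],
    [-0.3, 11.6, -0.6, 0, 0, 0, 2.4]
  ]
}}

```text
time_s: 6.47
position: [0.5577, -0.3158, 0.0114]
tcp_rot: [-0.083, 0.703, -0.701, 0.087]
force: [-0.6, 1.3, -0.1]
gripper_width: 0.0324
```

Call:
{"name": "step_arm", "arguments": {
  "rows": [
    [0, 0, 0, 0, 0, 0, 2.4],
    [0, 0, 0, 0, 0, 0, 4.5],
    [0, 0, 0, 0, 0, 0, 5],
    [0, -3, 0, 0, 0, 0, 5],
    [0, -7, 0, 0, 0, 0, 5]
  ]
}}

```text
time_s: 6.88
position: [0.5546, -0.3141, 0.0785]
tcp_rot: [-0.086, 0.705, -0.699, 0.084]
force: [0.9, -0.7, 0.4]
gripper_width: 0.05
```

Call:
{"name": "step_arm", "arguments": {
  "rows": [
    [0, -4, 0, 0, 0, 0, 5],
    [0, -8, -4, 0, 0, 0, 5],
    [0, -10, -8, 0, 0, 0, 5],
    [0, -12, -12, 0, 0, 0, 5],
    [0, -12, -16, 0, 0, 0, 5]
  ]
}}

```text
time_s: 7.3
position: [0.5225, -0.176, 0.2018]
tcp_rot: [-0.082, 0.704, -0.701, 0.086]
force: [0.3, 0.7, 0.2]
gripper_width: 0.0497
```

```bash
python3 - <<'E'
from h import *
st()
d=snap('side','s6');snap('wrist','w6'); 
plan(.428,.13,.2,-99.8)
E
```

```text
t 7.3 pos [ 0.5225 -0.176   0.2018] rot [-0.0825  0.7035 -0.7006  0.0865] F [0.27 0.67 0.17] w 0.0497 q [-0.328  0.353  0.083  1.297  0.006  2.574]
row [1.62, 0.31, -31.5, 0.5, 24.0, -0.1] yaw now -75.84 dist cm 31.5
```

View pics/s6.png

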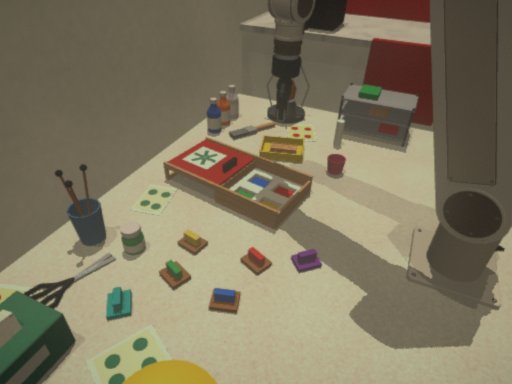

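View pics/w6.png

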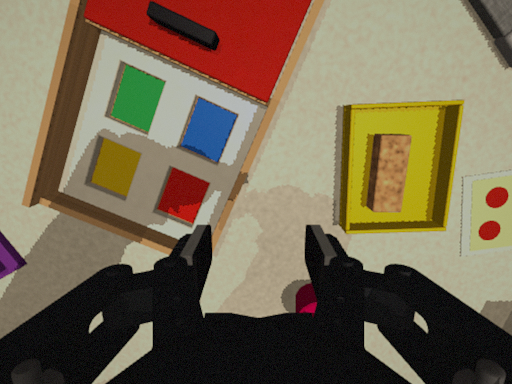

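```bash
python3 - <<'E'
from h import *
plan(.55,.25,.25,60)
E
```

```text
row [-13.16, -4.58, -40.18, -0.0, -135.8, -0.6] yaw now -75.84 dist cm 42.5
```

Call:
{"name": "step_arm", "arguments": {
  "rows": [
    [-7, -5, -20, 0, -136, 0, 5],
    [-7, -5, -20, 0, -136, 0, 5],
    [-7, -5, -20, 0, -136, 0, 5],
    [-7, -5, -20, 0, -136, 0, 5],
    [-7, -5, -20, 0, -136, 0, 5]
  ]
}}

```text
time_s: 7.82
position: [0.5385, 0.0264, 0.2502]
tcp_rot: [-0.298, 0.643, -0.639, 0.299]
force: [0.2, -0.9, 0.6]
gripper_width: 0.0501
```

```bash
python3 - <<'E'
from h import *
st();plan(.55,.25,.25,60)
E
```

```text
t 7.8167 pos [0.5385 0.0264 0.2502] rot [-0.2977  0.6431 -0.6389  0.2994] F [ 0.23 -0.89  0.58] w 0.0501 q [0.045 0.312 0.151 1.409 0.006 2.315]
row [-17.85, 0.16, -13.51, -0.0, -100.1, -0.4] yaw now -40.06 dist cm 22.4
```

Call:
{"name": "step_arm", "arguments": {
  "rows": [
    [-18, 0, -13.5, 0, -100, 0, 5],
    [-18, 0, -13.5, 0, -100, 0, 5],
    [-18, 0, -13.5, 0, -100, 0, 5],
    [-18, 0, -13.5, 0, -100, 0, 5],
    [-18, 0, -13.5, 0, -100, 0, 5]
  ]
}}

```text
time_s: 8.23
position: [0.5501, 0.2348, 0.2523]
tcp_rot: [-0.48, 0.52, -0.516, 0.483]
force: [2.0, -0.6, 0.0]
gripper_width: 0.0501
```

Call:
{"name": "step_arm", "arguments": {
  "rows": [
    [0, 0, 0, 0, -64, 0, 5],
    [0, 0, 0, 0, -64, 0, 5],
    [0, 0, 0, 0, -64, 0, 5],
    [0, 0, 0, 0, -64, 0, 5],
    [0, 0, 0, 0, -64, 0, 5]
  ]
}}

```text
time_s: 8.65
position: [0.5504, 0.235, 0.2528]
tcp_rot: [-0.615, 0.346, -0.344, 0.619]
force: [-0.6, -0.1, 0.3]
gripper_width: 0.0499
```

Call:
{"name": "step_arm", "arguments": {
  "rows": [
    [0, 0, 0, 0, -30, 0, 5],
    [0, 0, 0, 0, -30, 0, 5],
    [0, 0, 0, 0, -30, 0, 5],
    [0, 0, 0, 0, -30, 0, 5],
    [0, 0, 0, 0, -30, 0, 5]
  ]
}}

```text
time_s: 9.07
position: [0.5508, 0.2348, 0.2534]
tcp_rot: [-0.683, 0.172, -0.172, 0.688]
force: [-0.6, -0.7, -0.1]
gripper_width: 0.05
```

```bash
python3 - <<'E'
from h import *
st();snap('wrist','w7')
E
```

```text
t 9.0667 pos [0.5508 0.2348 0.2534] rot [-0.6835  0.1717 -0.1717  0.6884] F [-0.65 -0.68 -0.08] w 0.05 q [0.4   0.432 0.335 1.469 0.006 0.891]
```

View pics/w7.png

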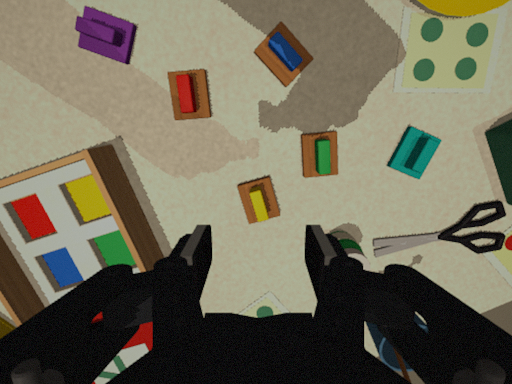

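```bash
cat >> h.py <<'E'
RNG=dict(red=(172,5,150),blue=(100,125,100),green=(45,80,100),yellow=(22,33,120))
def stamps(d,rois,zb=.0,verbose=True):
    """base rect by brown mask + ridge mask"""
    out={}
    for n,roi in rois.items():
        h0,h1,s=RNG[n]
        rb=blob(d,h0,h1,smin=s,roi=roi,amin=60)[0]
        px=np.array(d['pixels']); hsv=cv2.cvtColor(px,cv2.COLOR_RGB2HSV)
        x0,y0,x1,y1=roi
        m=np.zeros(hsv.shape[:2],np.uint8); m[y0:y1,x0:x1]=(hsv[y0:y1,x0:x1,1]>=110)
        m=cv2.morphologyEx(m,cv2.MORPH_CLOSE,np.ones((3,3)));m=cv2.morphologyEx(m,cv2.MORPH_OPEN,np.ones((5,5)))
        cs,_=cv2.findContours(m,cv2.RETR_EXTERNAL,cv2.CHAIN_APPROX_NONE)
        r=cv2.minAreaRect(max(cs,key=cv2.contourArea)); B=cv2.boxPoints(r)
        C=np.array([atz(d,u,zb+.012) for u in B]); Rg=np.array([atz(d,u,zb+.036) for u in cv2.boxPoints(rb[2])])
        def info(Q):
            e1,e2=Q[1]-Q[0],Q[2]-Q[1]; l=e1 if np.linalg.norm(e1)>np.linalg.norm(e2) else e2
            return Q.mean(0)[:2].round(4),'yaw',np.degrees(np.arctan2(l[1],l[0])).round(1)%180,'sz',np.round([np.linalg.norm(e1),np.linalg.norm(e2)],4)
        print(n,'base',*info(C),'| ridge',*info(Rg))
    return out
E
python3 - <<'E'
from h import *
W=load('w7')
stamps(W,dict(red=(155,55,225,135),blue=(245,12,325,95),green=(290,120,350,190),yellow=(230,165,290,232)))
show(W,'w7c',(150,10,360,240),3)
E
```

```text
red base [0.4314 0.2002] yaw 156.5 sz [0.0479 0.0599] | ridge [0.4322 0.2017] yaw 156.1 sz [0.0189 0.0436]
blue base [0.4457 0.3289] yaw 18.3 sz [0.0479 0.0609] | ridge [0.4466 0.3277] yaw 17.5 sz [0.0185 0.0429]
green base [0.5805 0.3165] yaw 159.2 sz [0.0471 0.0605] | ridge [0.579 0.315] yaw 155.7 sz [0.0177 0.0438]
yellow base [0.5993 0.2123] yaw 168.5 sz [0.0469 0.0614] | ridge [0.5973 0.2131] yaw 168.2 sz [0.0162 0.0476]
```

View pics/w7c.png

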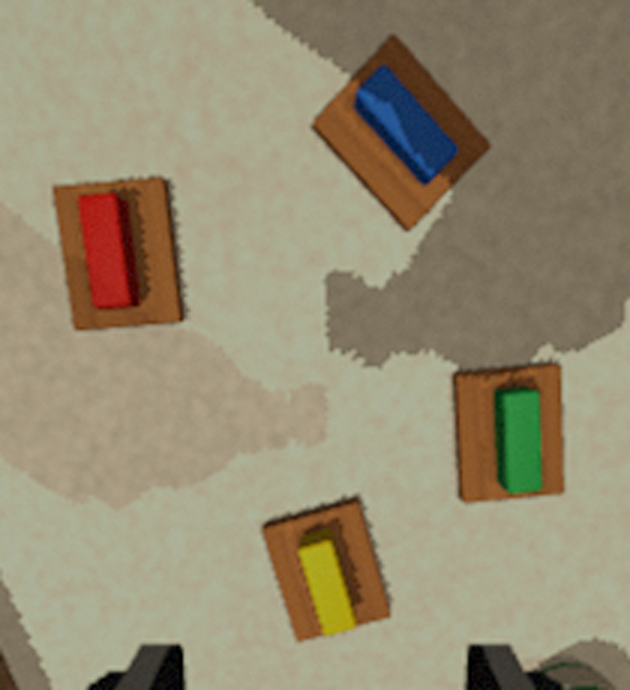

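```bash
python3 - <<'E'
from h import *
plan(.5985,.2125,.09,78.5)
E
```

```text
row [5.29, 16.33, 0.18, -0.4, -16.7, -0.0] yaw now 61.79 dist cm 17.2
```

Call:
{"name": "step_arm", "arguments": {
  "rows": [
    [5.3, 4, 0.2, 0, -17, 0, 5],
    [5.3, 8, 0.2, 0, -17, 0, 5],
    [5.3, 12, 0.2, 0, -17, 0, 4.5],
    [5.3, 16, 0.2, 0, -17, 0, 4.5],
    [5.3, 16.3, 0.2, 0, -17, 0, 4.5]
  ]
}}

```text
time_s: 9.53
position: [0.5955, 0.2105, 0.0837]
tcp_rot: [-0.703, 0.072, -0.067, 0.705]
force: [-0.7, -1.0, -0.7]
gripper_width: 0.0449
```

```bash
python3 - <<'E'
from h import *
W=snap('wrist','w8');st()
h=blob(W,22,33,smin=120,amin=60)
for b in h[:4]: print(b)
plan(.5985,.2125,.015,78.5)
E
```

```text
t 9.5833 pos [0.5944 0.2103 0.0823] rot [-0.7032  0.0734 -0.066   0.7041] F [-0.45 -1.52 -1.55] w 0.0448 q [0.337 0.597 0.152 1.134 0.006 0.535]
(1339, array([260.52427184, 210.05227782]), ((260.5, 210.0), (62.0, 21.0), 90.0))
row [0.43, 6.73, 0.29, -0.0, 0.2, -0.6] yaw now 78.69 dist cm 6.7
```

View pics/w8.png

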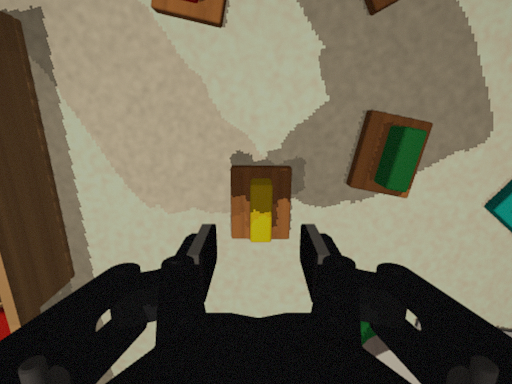

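```bash
python3 - <<'E'
from h import *
W=load('w8')
B=[atz(W,u,.012) for u in [(231,166),(291,166),(290,239),(232,239)]];print(np.mean(B,0),np.linalg.norm(B[0]-B[3]),np.linalg.norm(B[0]-B[1]))
T=[atz(W,u,.036) for u in [(251,180),(272,180),(272,241),(250,241)]];print(np.mean(T,0),np.linalg.norm(T[0]-T[3]),np.linalg.norm(T[0]-T[1]))
s=monitor.observe();print(s['position'],proj(W,[s['position'][0],s['position'][1],.024]))
E
```

```text
[0.59962712 0.21262651 0.012     ] 0.0607434057142866 0.04610660721158944
[0.59776987 0.21286888 0.036     ] 0.04575955633246701 0.01451557675241223
[0.59441267 0.21034619 0.08229271] [[256.87373701 202.62159018]]
```

Call:
{"name": "step_arm", "arguments": {
  "rows": [
    [0.4, 2.5, 0.3, 0, 0, 0, 4.5],
    [0.4, 5, 0.3, 0, 0, 0, 4.5],
    [0.4, 6.5, 0.3, 0, 0, 0, 4.5],
    [0.4, 6.7, 0.3, 0, 0, 0, 4.5],
    [0.4, 6.7, 0.3, 0, 0, 0, 4.5]
  ]
}}

```text
time_s: 10.0
position: [0.5983, 0.2126, 0.0154]
tcp_rot: [-0.703, 0.074, -0.066, 0.704]
force: [0.8, 0.2, -0.2]
gripper_width: 0.0448
```

```bash
python3 - <<'E'
from h import *
st();plan(.5985,.2127,.015,78.5)
E
```

```text
t 10.0 pos [0.5983 0.2126 0.0154] rot [-0.7033  0.0737 -0.066   0.704 ] F [ 0.81  0.16 -0.22] w 0.0448 q [0.339 0.67  0.093 1.003 0.006 0.537]
row [0.02, 0.04, 0.02, 0.0, 0.2, -0.6] yaw now 78.66 dist cm 0.1
```

Call:
{"name": "step_arm", "arguments": {
  "rows": [
    [0, 0, 0, 0, 0, -0.6, 3],
    [0, 0, 0, 0, 0, -0.6, 2],
    [0, 0, 0, 0, 0, -0.6, 1],
    [0, 0, 0, 0, 0, -0.6, 1],
    [0, 0, 0, 0, 0, -0.6, 1]
  ]
}}

```text
time_s: 10.42
position: [0.6, 0.2133, 0.0181]
tcp_rot: [-0.703, 0.069, -0.071, 0.704]
force: [-0.6, 0.2, 6.1]
gripper_width: 0.0146
```

Call:
{"name": "step_arm", "arguments": {
  "rows": [
    [0, -3, 0, 0, 0, 0, 1],
    [0, -7, 0, 0, 0, 0, 1],
    [0, -11, 0, 0, 0, 0, 1],
    [0, -12, 0, 0, 0, 0, 1],
    [0, -12, 0, 0, 0, 0, 1]
  ]
}}

```text
time_s: 10.83
position: [0.6025, 0.2142, 0.1438]
tcp_rot: [-0.701, 0.065, -0.074, 0.706]
force: [0.0, -0.3, -1.7]
gripper_width: 0.0147
```

```bash
python3 - <<'E'
from h import *
s=st();W=snap('wrist','w9')
plan(*b2w(-.043,.043),.12,80.2)
E
```

```text
t 10.8333 pos [0.6025 0.2142 0.1438] rot [-0.7013  0.0652 -0.0745  0.7059] F [ 0.03 -0.28 -1.66] w 0.0147 q [0.341 0.552 0.24  1.245 0.    0.539]
row [-7.48, 1.87, -23.21, -0.3, -1.5, 0.4] yaw now 78.66 dist cm 24.5
```

View pics/w9.png

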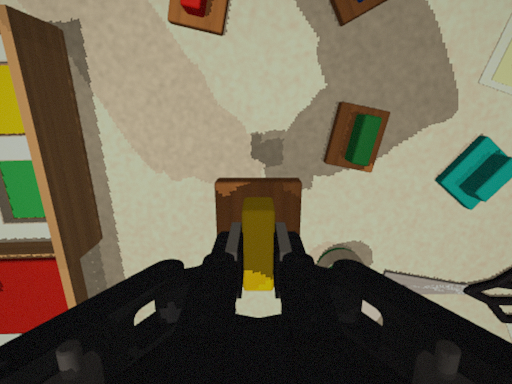

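```bash
python3 - <<'E'
from h import *
W=load('w9');s=monitor.observe();p=np.array(s['position']);Rc=R.from_quat(s['tcp_rot'])
for u in [(216,180),(258,179.5),(300,179.5)]:
    x=atz(W,u,p[2]-.018+.012); print('tool coords',(Rc.inv().apply(x-p)*1000).round(1))
for u in [(244,198),(274,198)]:
    x=atz(W,u,p[2]-.018+.036); print('ridge',(Rc.inv().apply(x-p)*1000).round(1))
plan(*b2w(.035,.043),.13,80.2)
E
```

```text
tool coords [-28.1   5.7 -21.7]
tool coords [-28.4   5.8   1.4]
tool coords [-28.3   5.9  24.5]
ridge [-25.1 -18.2  -5.3]
ridge [-25.1 -18.1   8.9]
row [0.32, 0.93, -22.99, -0.3, -1.5, 0.4] yaw now 78.66 dist cm 23.0
```

```bash
python3 - <<'E'
from h import *
W=load('w9');s=monitor.observe();p=np.array(s['position']);Rc=R.from_quat(s['tcp_rot'])
show(W,'w9c',(190,160,330,320),4)
for off in (.018,.02,.022):
  f=lambda u,h:(Rc.inv().apply(atz(W,u,p[2]-off+h)-p)*1000).round(1)
  print(off,'base edge',f((216,180),.012),f((300,179.5),.012),'ridge foot',f((244,198),.012))
E
```

```text
0.018 base edge [-28.1   5.7 -21.7] [-28.3   5.9  24.5] ridge foot [-17.7   5.8  -6.4]
0.02 base edge [-27.6   7.7 -22. ] [-27.8   7.9  24.8] ridge foot [-17.1   7.8  -6.5]
0.022 base edge [-27.2   9.7 -22.3] [-27.4   9.9  25.1] ridge foot [-16.5   9.8  -6.6]
```

View pics/w9c.png

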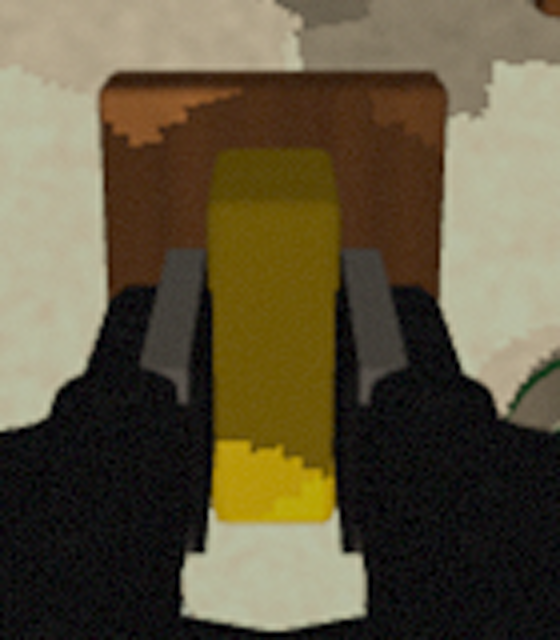

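```bash
cat >> h.py <<'E'
from scipy.optimize import least_squares
def held(d,s,pts,fixoff=None):
    """pts: list of (uv, (along x_tool mm, across z_tool mm, height mm above stamp bottom)); returns dx,dz,off(TCP above bottom),yaw"""
    p=np.array(s['position']);Rc=R.from_quat(s['tcp_rot'])
    def X(q):
        a=np.radians(q[3]);o=[]
        for _,(l,w,h) in pts:
            x=l*np.cos(a)+w*np.sin(a);z=-l*np.sin(a)+w*np.cos(a)
            o.append(p+Rc.apply(np.array([x+q[0],q[2]-h,z+q[1]])/1000))
        return o
    f=least_squares(lambda q:(proj(d,X(q))-np.array([u for u,_ in pts])).ravel(),[0,0,18,0],loss='soft_l1')
    print('held dx,dz,off,yaw',f.x.round(2),'res',f.fun.reshape(-1,2).round(1).tolist()); return f.x
E
python3 - <<'E'
from h import *
W=load('w9');s=monitor.observe()
g=lambda a,b:(190+a/4,160+b/4)
held(W,s,[(g(208,205),(-22,-8,36)),(g(340,205),(-22,8,36)),(g(212,521),(22,-8,36)),(g(335,521),(22,8,36)),(g(102,83),(-30,-24,12)),(g(444,83),(-30,24,12)),(g(215,150),(-22,-8,12)),(g(335,150),(-22,8,12))])
E
```

```text
held dx,dz,off,yaw [ 3.86  1.59 19.14  0.06] res [[-0.0, -0.3], [0.2, -0.3], [0.1, 0.1], [-0.1, 0.1], [-0.3, 2.0], [0.5, 2.1], [0.4, -0.9], [-1.2, -0.9]]
```

Call:
{"name": "step_arm", "arguments": {
  "rows": [
    [0.1, 0, -4, 0, -1.5, 0.4, 1],
    [0.2, 0, -8, 0, -1.5, 0.4, 1],
    [0.3, 0, -12, 0, -1.5, 0.4, 1],
    [0.3, 0, -16, 0, -1.5, 0.4, 1],
    [0.3, 0, -20, 0, -1.5, 0.4, 1]
  ]
}}

```text
time_s: 11.3
position: [0.5616, 0.0153, 0.1362]
tcp_rot: [-0.703, 0.062, -0.059, 0.706]
force: [0.3, -0.1, -1.4]
gripper_width: 0.0147
```

Call:
{"name": "step_arm", "arguments": {
  "rows": [
    [0, 0, -3, 0, 0, 0, 1],
    [0, 0, -3, 0, 0, 0, 1],
    [0, 0, -3, 0, 0, 0, 1],
    [0, 0, -3, 0, 0, 0, 1]
  ]
}}

```text
time_s: 11.63
position: [0.5553, -0.0141, 0.1342]
tcp_rot: [-0.703, 0.063, -0.058, 0.706]
force: [0.8, 1.0, -2.0]
gripper_width: 0.0147
```

```bash
python3 - <<'E'
from h import *
s=st();W=snap('wrist','w10')
E
```

```text
t 11.6333 pos [ 0.5553 -0.0141  0.1342] rot [-0.703   0.0635 -0.0577  0.706 ] F [ 0.84  0.96 -1.98] w 0.0147 q [-0.028  0.414 -0.009  1.156  0.005  0.144]
```

View pics/w10.png

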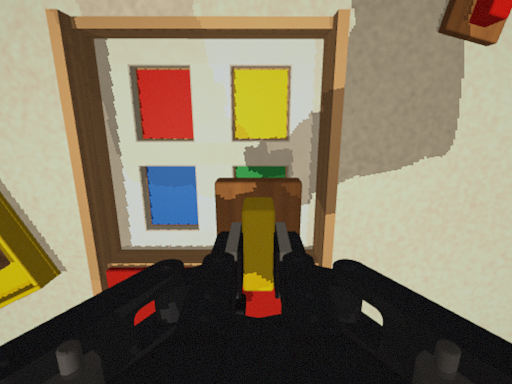

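```bash
python3 - <<'E'
from h import *
W=load('w10'); show(W,'w10c',(115,55,305,245),4)
E
```

```text
(no output)
```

View pics/w10c.png

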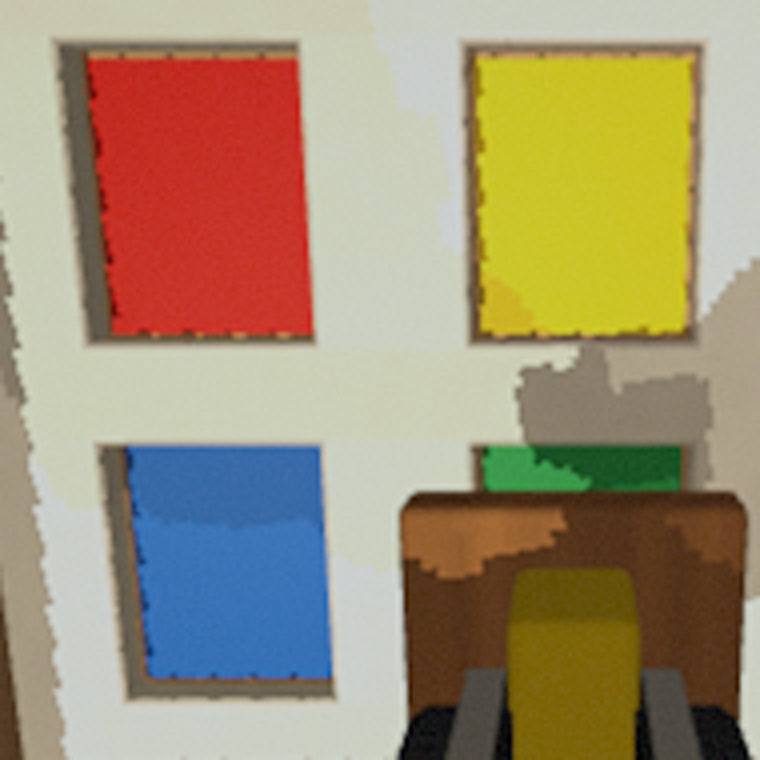

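```bash
cat >> h.py <<'E'
CEN=dict(yellow=(-43,43),green=(43,43),red=(-43,-43),blue=(43,-43))
def boxfit(d,pts,x0=(.517,-.049,-.17)):
    """pts list (uv,(bx,by,bz mm))"""
    def X(q):
        c,s=np.cos(q[2]),np.sin(q[2]);return [[q[0]+c*a/1e3-s*b/1e3,q[1]+s*a/1e3+c*b/1e3,z/1e3+q[3]] for _,(a,b,z) in pts]
    f=least_squares(lambda q:(proj(d,X(q))-np.array([u for u,_ in pts])).ravel(),[*x0,0],loss='soft_l1')
    print('box x,y,yaw,dz',f.x.round(4),np.degrees(f.x[2]).round(2),'rms',np.sqrt(np.mean(f.fun**2)).round(2));return f.x
def reccorn(n): # image order TL,TR,BR,BL with tool yaw ~80: up=-bx, right=+by
    cx,cy=CEN[n]; return [(cx-31.5,cy-25.5,20),(cx-31.5,cy+25.5,20),(cx+31.5,cy+25.5,20),(cx+31.5,cy-25.5,20)]
E
python3 - <<'E'
from h import *
W=load('w10');g=lambda p:(115+p[0]/4,55+p[1]/4)
Q=dict(yellow=[(463,42),(706,42),(697,342),(471,342)],red=[(56,42),(299,42),(316,342),(88,342)],blue=[(99,443),(322,443),(335,698),(127,698)],green=[(473,443),(692,443)])
pts=[(g(u),c) for n in Q for u,c in zip(Q[n],reccorn(n))]
q=boxfit(W,pts); 
boxfit(W,pts[:4])
s=monitor.observe()
h=lambda a,b:g((a,b))
held(W,s,[(h(508,600),(-22,-8,36)),(h(640,600),(-22,8,36)),(h(402,503),(-30,-24,12)),(h(744,503),(-30,24,12)),(h(515,570),(-22,-8,12)),(h(635,570),(-22,8,12))])
E
```

```text
box x,y,yaw,dz [ 0.518  -0.048  -0.1716 -0.001 ] -9.83 rms 0.17
box x,y,yaw,dz [ 0.518  -0.0478 -0.1705 -0.001 ] -9.77 rms 0.16
held dx,dz,off,yaw [ 1.020e+00 -1.200e-01  2.496e+01 -1.000e-02] res [[0.1, 2.8], [-0.1, 2.8], [0.3, -0.1], [0.0, -0.2], [0.6, -3.2], [-1.3, -3.2]]
```

```bash
python3 - <<'E'
from h import *
s=monitor.observe()
W=load('w10');c,v=ray(W,(257.998,190))
Rc=R.from_quat(s['tcp_rot']);p=np.array(s['position'])
print('cam in tool mm',(Rc.inv().apply(c-p)*1e3).round(2),'axis',Rc.inv().apply(v).round(4))
W=load('w0') if 0 else load('w4')
c,v=ray(W,(257.998,190));Rc=R.from_quat([-0.1002,0.7004,-0.6996,0.0999]);p=np.array([.5091,-.0505,.1187])
print('cam in tool mm',(Rc.inv().apply(c-p)*1e3).round(2),'axis',Rc.inv().apply(v).round(4))
W=load('w9')
c,v=ray(W,(257.998,190));Rc=R.from_quat([-0.7013,0.0652,-0.0745,0.7059]);p=np.array([.6025,.2142,.1438])
print('cam in tool mm',(Rc.inv().apply(c-p)*1e3).round(2),'axis',Rc.inv().apply(v).round(4))
E
```

```text
cam in tool mm [ -65.19 -141.82   -0.29] axis [ 2.600e-01  9.656e-01 -4.000e-04]
cam in tool mm [-6.651e+01 -1.422e+02  2.000e-02] axis [2.597e-01 9.657e-01 8.000e-04]
cam in tool mm [ -64.92 -142.15    0.32] axis [ 0.2609  0.9654 -0.    ]
```

```bash
python3 - <<'E'
from h import *
D=snap('side','s10');S=snap('scene','sc10');st()
show(D,'s10c',(200,90,330,210),6);show(S,'sc10c',(170,70,300,200),6)
E
```

```text
t 11.7833 pos [ 0.5563 -0.013   0.1353] rot [-0.7031  0.0618 -0.0576  0.706 ] F [-0.31  0.2  -1.95] w 0.0144 q [-0.026  0.413 -0.007  1.156  0.004  0.143]
```

View pics/s10c.png

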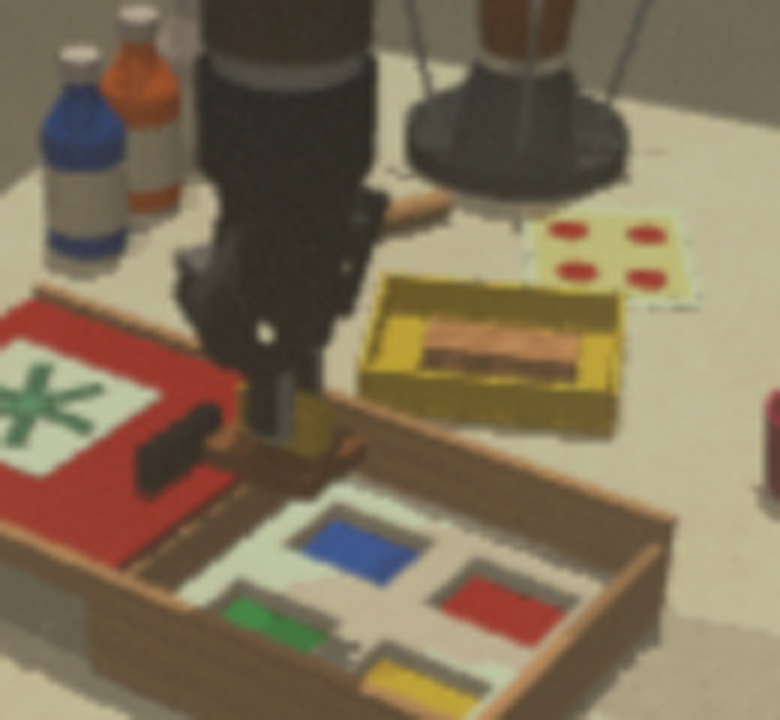

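View pics/sc10c.png

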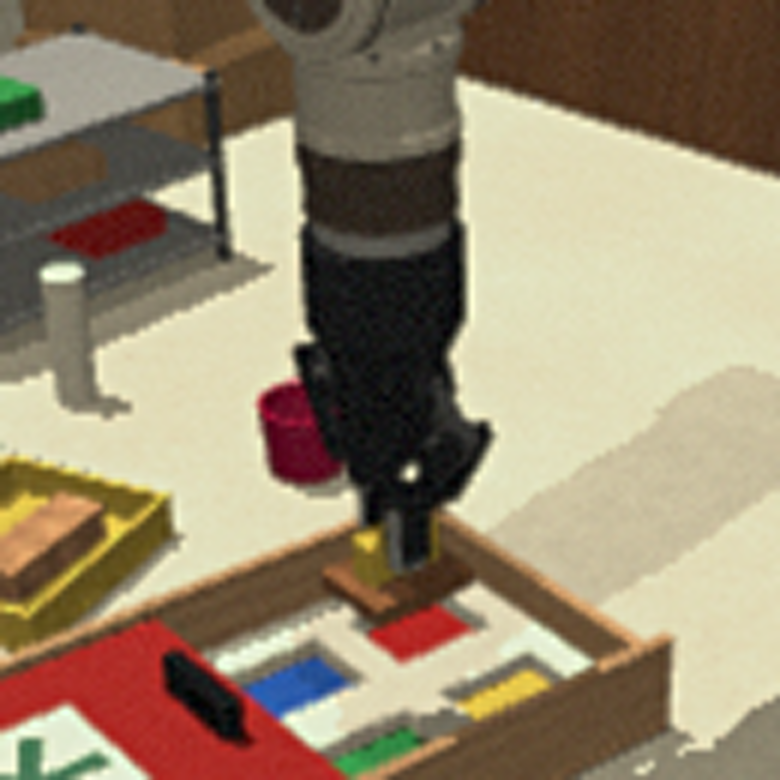

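```bash
python3 - <<'E'
from h import *
D,S=load('s10'),load('sc10')
a=lambda p:(200+p[0]/6,90+p[1]/6); b=lambda p:(170+p[0]/6,70+p[1]/6)
for n,u,v in [('+x+y bottom',(207,465),(380,618)),('-x+y bottom',(305,495),(474,584)),('-x+y top',(305,478),(474,572))]:
    x,e=tri([(D,a(u)),(S,b(v))]);print(n,x.round(4),np.round(e,4))
E
```

```text
+x+y bottom [0.5824 0.0056 0.1182] [0.001 0.001]
-x+y bottom [0.5291 0.0177 0.1209] [0.0024 0.0024]
-x+y top [0.5295 0.0178 0.129 ] [0.0031 0.0031]
```

```bash
python3 - <<'E'
from h import *
W=load('w10');z0=.1342-.018
for z,row in [(z0,178.25),(z0+.012,181.75)]:
    L,Rr=atz(W,(215.5,row),z),atz(W,(301,row),z);e=(Rr-L)[:2];w=np.linalg.norm(e);e/=w;n=np.array([e[1],-e[0]])
    c=(L+Rr)[:2]/2+n*.03; print('w',w,'centre',c.round(4),'yaw jaw',np.degrees(np.arctan2(e[1],e[0])))
BOX=[.518,-.048,-.1712]
import h; h.BOX=BOX
t=h.b2w(-.043,.043);print('target',t)
d=np.array(t)-c;ex=np.array([np.sin(np.radians(80.2)),-np.cos(np.radians(80.2))]);ez=np.array([np.cos(np.radians(80.2)),np.sin(np.radians(80.2))])
print('move tool x',d@ex*100,'z',d@ez*100, 'implied dx',(c-np.array([.5553,-.0141]))@ex,(c-np.array([.5553,-.0141]))@ez)
E
```

```text
w 0.04978519948384882 centre [ 0.5565 -0.0138] yaw jaw 80.14946133571895
w 0.046215470896885165 centre [ 0.5559 -0.0138] yaw jaw 80.14703286197715
target (np.float64(0.4829543072774693), np.float64(0.001697076590056662))
move tool x -7.446277343055763 z 0.28149143088528267 implied dx 0.00048394390583531683 0.000437725610816002
```

```bash
sed -i 's/^BOX=.*/BOX=[.518,-.048,-.1712]/' h.py; python3 - <<'E'
from h import *
for i in range(3):plan(.4822,.0015,.075,80.2)
E
```

```text
row [-7.51, 6.08, 0.16, -0.2, 0.1, -0.4] yaw now 80.31 dist cm 9.7
row [-7.51, 6.08, 0.16, -0.2, 0.1, -0.4] yaw now 80.31 dist cm 9.7
row [-7.51, 6.08, 0.16, -0.2, 0.1, -0.4] yaw now 80.31 dist cm 9.7
```

Call:
{"name": "step_arm", "arguments": {
  "rows": [
    [-4, 1, 0.2, 0, 0, -0.4, 1],
    [-7.5, 3, 0.2, 0, 0, -0.4, 1],
    [-7.5, 6, 0.2, 0, 0, -0.4, 1],
    [-7.5, 6, 0.2, 0, 0, -0.4, 1],
    [-7.5, 6, 0.2, 0, 0, -0.4, 1]
  ]
}}

```text
time_s: 12.2
position: [0.4817, 0.003, 0.0752]
tcp_rot: [-0.703, 0.059, -0.059, 0.706]
force: [0.5, 0.0, -1.0]
gripper_width: 0.0147
```

Call:
{"name": "step_arm", "arguments": {
  "rows": [
    [0, 0, 0, 0, 0, 0, 1],
    [0, 0, 0, 0, 0, 0, 1]
  ]
}}

```text
time_s: 12.37
position: [0.4846, 0.0034, 0.0771]
tcp_rot: [-0.703, 0.057, -0.06, 0.706]
force: [-0.8, -0.6, -0.9]
gripper_width: 0.0145
```

```bash
python3 - <<'E'
from h import *
st();plan(.4822,.0015,.045,80.2);W=snap('wrist','w11')
E
```

```text
t 12.3667 pos [0.4846 0.0034 0.0771] rot [-0.7033  0.0574 -0.0598  0.706 ] F [-0.84 -0.6  -0.88] w 0.0145 q [ 0.005  0.336 -0.296  0.936  0.003  0.171]
row [-0.22, 3.21, -0.24, -0.2, 0.3, 0.2] yaw now 80.49 dist cm 3.2
```

View pics/w11.png

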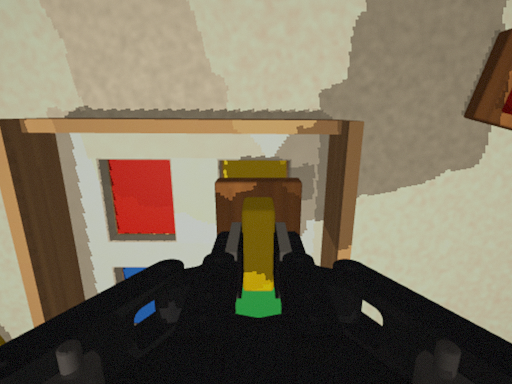

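```bash
cat >> h.py <<'E'
def stampc(d,s,off=.018,L=215.5,Rr_=301.,rt=181.75,rb=178.25,verbose=1):
    z0=s['position'][2]-off;cs=[]
    for z,row in [(z0,rb),(z0+.012,rt)]:
        A,B=atz(d,(L,row),z),atz(d,(Rr_,row),z);e=(B-A)[:2];w=np.linalg.norm(e);e/=w;n=np.array([e[1],-e[0]]);cs.append((A+B)[:2]/2+n*.03)
    c=np.mean(cs,0); print('stamp',c.round(4),'yaw',np.degrees(np.arctan2(e[1],e[0])).round(2));return c
E
python3 - <<'E'
from h import *
W=load('w11');show(W,'w11c',(85,110,355,300),2.9)
c,v=ray(W,(257.998,190));s=monitor.observe();Rc=R.from_quat(s['tcp_rot']);p=np.array(s['position'])
print('cam in tool mm',(Rc.inv().apply(c-p)*1e3).round(2))
stampc(W,s)
E
```

```text
cam in tool mm [ -64.84 -142.26    0.51]
stamp [0.4856 0.0037] yaw 80.45
```

View pics/w11c.png

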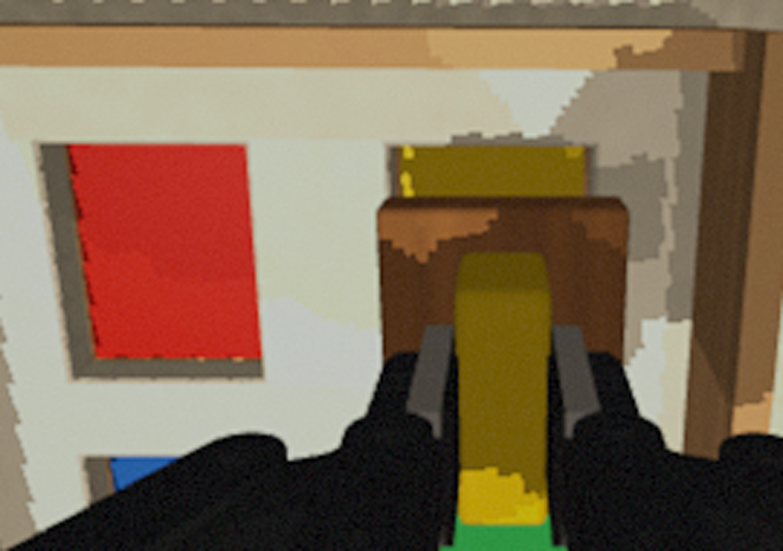

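```bash
cat >> h.py <<'E'
def rel(d,s,pts,name,c=None):
    q=boxfit(d,pts); cx,cy=np.array(CEN[name])/1e3; C,S_=np.cos(q[2]),np.sin(q[2])
    t=np.array([q[0]+C*cx-S_*cy,q[1]+S_*cx+C*cy]); c=stampc(d,s) if c is None else c
    Rc=R.from_quat(s['tcp_rot']); dd=Rc.inv().apply([*(t-c),0])*100
    print('target',t.round(4),'shift tool cm',dd.round(2)); return t
E
python3 - <<'E'
from h import *
W=load('w11');g=lambda p:(85+p[0]/2.9,110+p[1]/2.9);s=monitor.observe()
y,r=reccorn('yellow'),reccorn('red')
rel(W,s,[(g((387,143)),y[0]),(g((597,143)),y[1]),(g((37,143)),r[0]),(g((247,143)),r[1]),(g((265,378)),r[2]),(g((75,378)),r[3])],'yellow')
E
```

```text
box x,y,yaw,dz [ 0.5177 -0.0475 -0.1658 -0.0009] -9.5 rms 0.29
stamp [0.4856 0.0037] yaw 80.45
target [0.4824 0.002 ] shift tool cm [-0.29 -0.   -0.22]
```

Call:
{"name": "step_arm", "arguments": {
  "rows": [
    [-0.3, 0, -0.2, -0.2, 0.3, 0.2, 1],
    [-0.3, 1, -0.2, -0.2, 0.3, 0.2, 1],
    [-0.3, 2, -0.2, -0.2, 0.3, 0.2, 1],
    [-0.3, 3, -0.2, -0.2, 0.3, 0.2, 1],
    [-0.3, 3, -0.2, -0.2, 0.3, 0.2, 1]
  ]
}}

```text
time_s: 12.83
position: [0.4808, 0.0016, 0.0462]
tcp_rot: [-0.704, 0.062, -0.06, 0.705]
force: [0.2, -0.6, -2.5]
gripper_width: 0.0144
```

```bash
python3 - <<'E'
from h import *
s=st();W=snap('wrist','w12');show(W,'w12c',(60,110,370,300),2.5);plan(.482,.0015,.03,80.2);stampc(W,s)
E
```

```text
t 12.8333 pos [0.4808 0.0016 0.0462] rot [-0.7044  0.0616 -0.06    0.7046] F [ 0.18 -0.6  -2.45] w 0.0144 q [ 0.003  0.373 -0.337  0.863  0.     0.175]
row [0.09, 1.69, 0.0, -0.0, -0.1, -0.1] yaw now 80.14 dist cm 1.7
stamp [0.4817 0.0019] yaw 80.16
```

View pics/w12c.png

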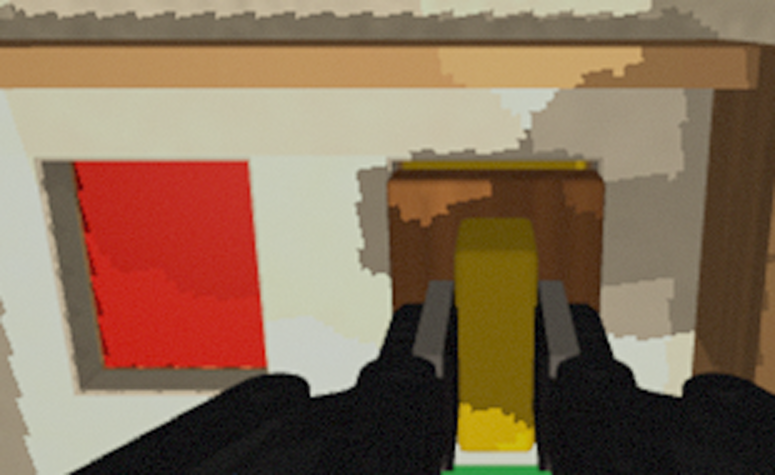

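Call:
{"name": "step_arm", "arguments": {
  "rows": [
    [0.1, 0.5, 0, 0, 0, 0, 1],
    [0.1, 0.9, 0, 0, 0, 0, 1],
    [0.1, 1.3, 0, 0, 0, 0, 1],
    [0.1, 1.6, 0, 0, 0, 0, 1]
  ]
}}

```text
time_s: 13.22
position: [0.4822, 0.0015, 0.0307]
tcp_rot: [-0.704, 0.061, -0.06, 0.705]
force: [-1.0, -0.2, -1.7]
gripper_width: 0.0148
```

```bash
python3 - <<'E'
from h import *
s=st();plan(.4822,.0017,.026,80.2)
E
```

```text
t 13.2167 pos [0.4822 0.0015 0.0307] rot [-0.7044  0.0612 -0.0603  0.7046] F [-1.   -0.16 -1.7 ] w 0.0148 q [ 0.003  0.396 -0.352  0.824  0.     0.175]
row [-0.01, 0.47, 0.02, -0.0, -0.1, -0.1] yaw now 80.14 dist cm 0.5
```

Call:
{"name": "step_arm", "arguments": {
  "rows": [
    [0, 0.3, 0, 0, 0, 0, 1],
    [0, 0.5, 0, 0, 0, 0, 1],
    [0, 0.7, 0, 0, 0, 0, 1],
    [0, 0.8, 0, 0, 0, 0, 1]
  ]
}}

```text
time_s: 13.55
position: [0.482, 0.0014, 0.026]
tcp_rot: [-0.704, 0.061, -0.061, 0.705]
force: [-13.4, -0.4, 37.1]
gripper_width: 0.0142
```

Call:
{"name": "step_arm", "arguments": {
  "rows": [
    [0, -0.1, 0, 0, 0, 0, 2],
    [0, -0.2, 0, 0, 0, 0, 3],
    [0, -0.4, 0, 0, 0, 0, 3.5],
    [0, -3, 0, 0, 0, 0, 3.5],
    [0, -7, 0, 0, 0, 0, 3.5]
  ]
}}

```text
time_s: 13.97
position: [0.4783, 0.0014, 0.0928]
tcp_rot: [0.705, -0.064, 0.057, -0.704]
force: [0.9, 0.1, 0.4]
gripper_width: 0.035
```

Call:
{"name": "step_arm", "arguments": {
  "rows": [
    [0, -4, 0, 0, 0, 0, 4.5],
    [0, -8, 2, 0, 0, 0, 4.5],
    [0, -8, 4, 0, 0, 0, 4.5],
    [0, -8, 7, 0, 0, 0, 4.5],
    [0, -8, 11, 0, 0, 0, 4.5]
  ]
}}

```text
time_s: 14.38
position: [0.4988, 0.1094, 0.1738]
tcp_rot: [0.705, -0.065, 0.059, -0.704]
force: [1.0, -0.7, -0.5]
gripper_width: 0.0451
```

```bash
python3 - <<'E'
from h import *
s=st();W=snap('wrist','w13');D=snap('side','s13');show(D,'s13c',(100,110,330,310),3)
E
```

```text
t 14.3833 pos [0.4988 0.1094 0.1738] rot [ 0.7046 -0.0649  0.0592 -0.7042] F [ 1.   -0.66 -0.46] w 0.0451 q [ 0.215  0.3   -0.068  1.211  0.002  0.391]
```

View pics/w13.png

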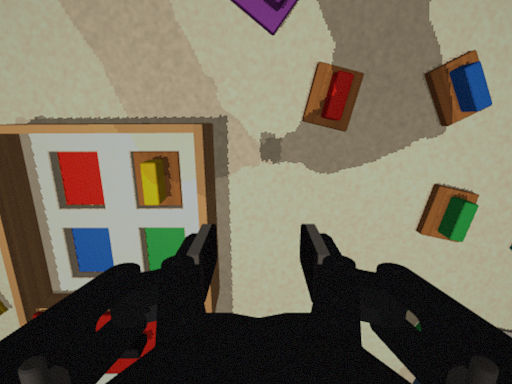

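View pics/s13c.png

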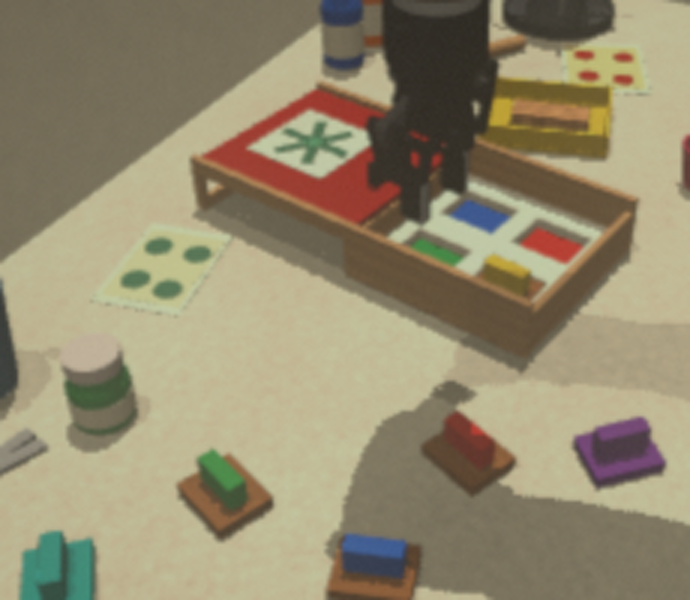

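```bash
python3 - <<'E'
from h import *
W=load('w13')
stamps(W,dict(red=(295,50,372,140),blue=(418,40,500,135),green=(410,172,485,252)))
plan(.432,.2005,.08,66.5);plan(.432,.2005,.016,66.5)
E
```

```text
red base [0.4311 0.1992] yaw 156.5 sz [0.0594 0.0477] | ridge [0.4305 0.1973] yaw 156.5 sz [0.044  0.0191]
blue base [0.4455 0.3267] yaw 19.2 sz [0.0531 0.0648] | ridge [0.4458 0.3216] yaw 17.6 sz [0.0282 0.0453]
green base [0.5805 0.3153] yaw 157.8 sz [0.0636 0.0573] | ridge [0.576  0.3088] yaw 155.7 sz [0.0437 0.0307]
row [-7.95, 9.34, 7.38, 0.0, 14.0, -0.5] yaw now 80.49 dist cm 14.3
row [-7.89, 15.74, 7.37, 0.0, 14.0, -0.5] yaw now 80.49 dist cm 19.1
```

Call:
{"name": "step_arm", "arguments": {
  "rows": [
    [-4, 3, 4, 0, 7, 0, 4.5],
    [-7.9, 6, 7.3, 0, 14, -0.5, 4.5],
    [-7.9, 9, 7.3, 0, 14, -0.5, 4.5],
    [-7.9, 9.3, 7.3, 0, 14, -0.5, 4.5],
    [-7.9, 9.3, 7.3, 0, 14, -0.5, 4.5]
  ]
}}

```text
time_s: 14.9
position: [0.4266, 0.1992, 0.0756]
tcp_rot: [0.695, -0.146, 0.139, -0.69]
force: [-1.3, -0.5, -1.3]
gripper_width: 0.045
```

```bash
python3 - <<'E'
from h import *
st();W=snap('wrist','w14');show(W,'w14c',(190,140,330,250),4);plan(.4314,.1998,.016,66.5)
E
```

```text
t 14.9 pos [0.4266 0.1992 0.0756] rot [ 0.6947 -0.1461  0.1394 -0.6904] F [-1.35 -0.51 -1.32] w 0.045 q [ 0.436  0.324 -0.318  0.94   0.001  0.843]
row [0.19, 6.19, 0.2, 0.3, 0.1, -0.3] yaw now 66.64 dist cm 6.2
```

View pics/w14c.png

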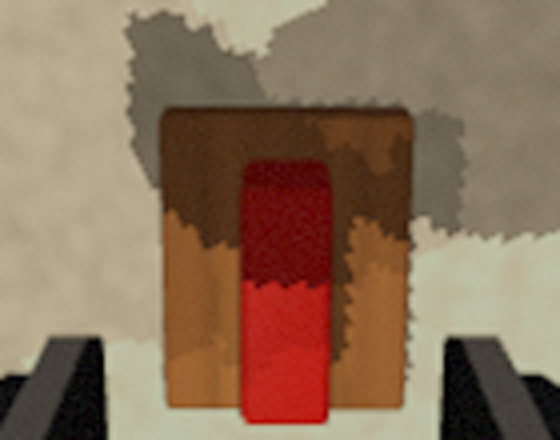

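```bash
python3 - <<'E'
from h import *
W=load('w14')
B=[atz(W,(190+a/4,140+b/4),.012) for a,b in [(161,112),(412,112),(404,408),(167,408)]];c=np.mean(B,0);print(c.round(4),np.linalg.norm(B[0]-B[3]).round(4),np.linalg.norm(B[0]-B[1]).round(4)); plan(c[0],c[1],.0165,66.5)
E
```

```text
[0.4304 0.2005 0.012 ] 0.0596 0.0465
row [0.07, 6.14, 0.22, 0.3, 0.1, -0.3] yaw now 66.64 dist cm 6.1
```

Call:
{"name": "step_arm", "arguments": {
  "rows": [
    [0.1, 2.5, 0.2, 0, 0, -0.3, 4.5],
    [0.1, 5, 0.2, 0, 0, -0.3, 4.5],
    [0.1, 6.1, 0.2, 0, 0, -0.3, 4.5],
    [0.1, 6.1, 0.2, 0, 0, -0.3, 3],
    [0.1, 6.1, 0.2, 0, 0, -0.3, 3]
  ]
}}

```text
time_s: 15.37
position: [0.4319, 0.1995, 0.0176]
tcp_rot: [0.694, -0.144, 0.144, -0.69]
force: [1.1, -0.2, 0.0]
gripper_width: 0.0301
```

Call:
{"name": "step_arm", "arguments": {
  "rows": [
    [0, 0, 0, 0, 0, 0, 2],
    [0, 0, 0, 0, 0, 0, 1],
    [0, 0, 0, 0, 0, 0, 1],
    [0, 0, 0, 0, 0, 0, 1]
  ]
}}

```text
time_s: 15.7
position: [0.4342, 0.1998, 0.0196]
tcp_rot: [0.694, -0.142, 0.146, -0.691]
force: [1.3, -1.8, 6.9]
gripper_width: 0.0145
```

Call:
{"name": "step_arm", "arguments": {
  "rows": [
    [0, -3, 0, 0, 0, 0, 1],
    [0, -7, 0, 0, 0, 0, 1],
    [0, -11, 0, 0, 0, 0, 1],
    [0, -11, 0, 0, 0, 0, 1]
  ]
}}

```text
time_s: 16.03
position: [0.4387, 0.2026, 0.1379]
tcp_rot: [-0.69, 0.138, -0.15, 0.694]
force: [0.8, 0.7, -0.3]
gripper_width: 0.0144
```

```bash
python3 - <<'E'
from h import *
st();import h
plan(*b2w(.03,-.043),.13,80.2)
E
```

```text
t 16.0333 pos [0.4387 0.2026 0.1379] rot [-0.6903  0.138  -0.1498  0.6942] F [ 0.83  0.66 -0.33] w 0.0144 q [ 0.436  0.259 -0.225  1.071 -0.006  0.846]
row [21.18, 0.9, -23.3, -0.4, -13.7, 0.9] yaw now 66.52 dist cm 31.5
```

Call:
{"name": "step_arm", "arguments": {
  "rows": [
    [3, 0, -3, 0, -5, 0.9, 1],
    [6, 0, -6, 0, -10, 0.9, 1],
    [9, 0, -9, 0, -13.7, 0.9, 1],
    [12, 0, -12, 0, -13.7, 0.9, 1],
    [14, 0, -15, 0, -13.7, 0.9, 1]
  ]
}}

```text
time_s: 16.45
position: [0.5092, 0.0076, 0.1394]
tcp_rot: [-0.702, 0.058, -0.062, 0.707]
force: [1.3, 0.3, -1.1]
gripper_width: 0.0146
```

```bash
python3 - <<'E'
from h import *
st();plan(*b2w(.03,-.043),.13,80.2)
E
```

```text
t 16.45 pos [0.5092 0.0076 0.1394] rot [-0.7021  0.0582 -0.0618  0.707 ] F [ 1.32  0.26 -1.11] w 0.0146 q [ 0.011  0.314 -0.144  1.108  0.007  0.181]
row [4.8, 0.89, -9.64, -0.4, 0.1, 0.3] yaw now 80.27 dist cm 10.8
```

Call:
{"name": "step_arm", "arguments": {
  "rows": [
    [2.5, 0.5, -4, -0.4, 0, 0, 1],
    [4.8, 0.9, -8, -0.4, 0, 0, 1],
    [4.8, 0.9, -9.6, -0.4, 0, 0, 1],
    [4.8, 0.9, -9.6, -0.4, 0, 0, 1],
    [4.8, 0.9, -9.6, -0.4, 0, 0, 1]
  ]
}}

```text
time_s: 16.87
position: [0.5402, -0.0967, 0.1298]
tcp_rot: [-0.704, 0.06, -0.063, 0.705]
force: [-0.9, 0.4, -1.7]
gripper_width: 0.0144
```

```bash
python3 - <<'E'
from h import *
st();W=snap('wrist','w15');show(W,'w15c',(130,40,400,240),2.9)
E
```

```text
t 16.8667 pos [ 0.5402 -0.0967  0.1298] rot [-0.7043  0.0597 -0.0627  0.7047] F [-0.86  0.37 -1.67] w 0.0144 q [-1.780e-01  3.960e-01 -4.900e-02  1.122e+00  1.000e-03 -4.000e-03]
```

View pics/w15c.png

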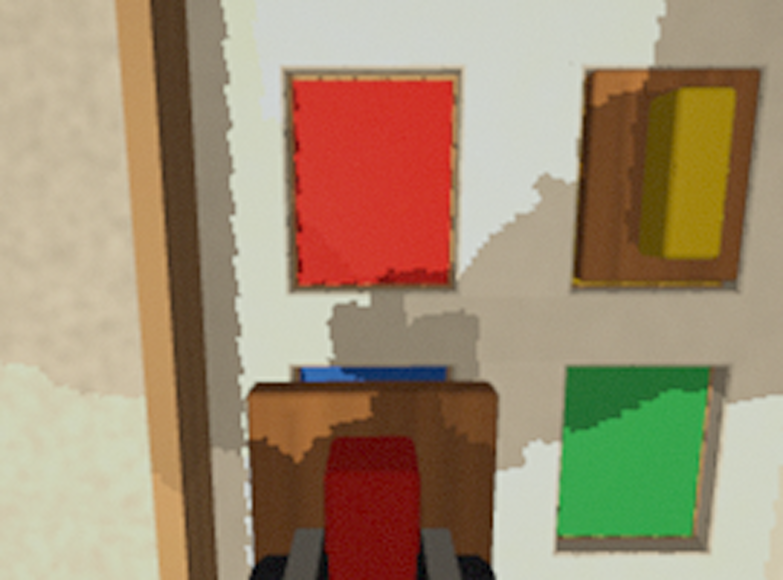

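```bash
python3 - <<'E'
from h import *
W=load('w15');g=lambda p:(130+p[0]/2.9,40+p[1]/2.9);s=monitor.observe()
Q=dict(red=[(283,69),(463,69),(456,291),(290,291)],yellow=[(587,69),(764,69),(740,291),(572,291)],green=[(566,366),(728,366),(709,551),(556,551)])
c=stampc(W,s,off=.0195,L=215.9,Rr_=301.4,rt=175.2,rb=171.7)
t=rel(W,s,[(g(u),k) for n in Q for u,k in zip(Q[n],reccorn(n))],'red',c)
E
```

```text
stamp [ 0.5378 -0.0955] yaw 80.08
box x,y,yaw,dz [ 0.5182 -0.0479 -0.1717 -0.0013] -9.83 rms 0.3
target [ 0.4685 -0.083 ] shift tool cm [-7.04 -0.03  0.06]
```

Call:
{"name": "step_arm", "arguments": {
  "rows": [
    [-4, 1, 0.1, 0, 0, 0, 1],
    [-7, 3, 0.1, 0, 0, 0, 1],
    [-7, 6, 0.1, 0, 0, 0, 1],
    [-7, 8, 0.1, 0, 0, 0, 1],
    [-7, 8, 0.1, 0, 0, 0, 1]
  ]
}}

```text
time_s: 17.33
position: [0.4675, -0.0801, 0.0465]
tcp_rot: [-0.704, 0.061, -0.058, 0.705]
force: [-0.1, 0.7, -1.3]
gripper_width: 0.0148
```

```bash
python3 - <<'E'
from h import *
s=st();W=snap('wrist','w16');show(W,'w16c',(130,100,400,300),2.9)
stampc(W,s,off=.0195,L=215.9,Rr_=301.4,rt=175.2,rb=171.7)
E
```

```text
t 17.3333 pos [ 0.4675 -0.0801  0.0465] rot [-0.7039  0.0607 -0.0584  0.7052] F [-0.06  0.7  -1.28] w 0.0148 q [-0.171  0.362 -0.353  0.859  0.002 -0.002]
stamp [ 0.4651 -0.079 ] yaw 80.35
```

View pics/w16c.png

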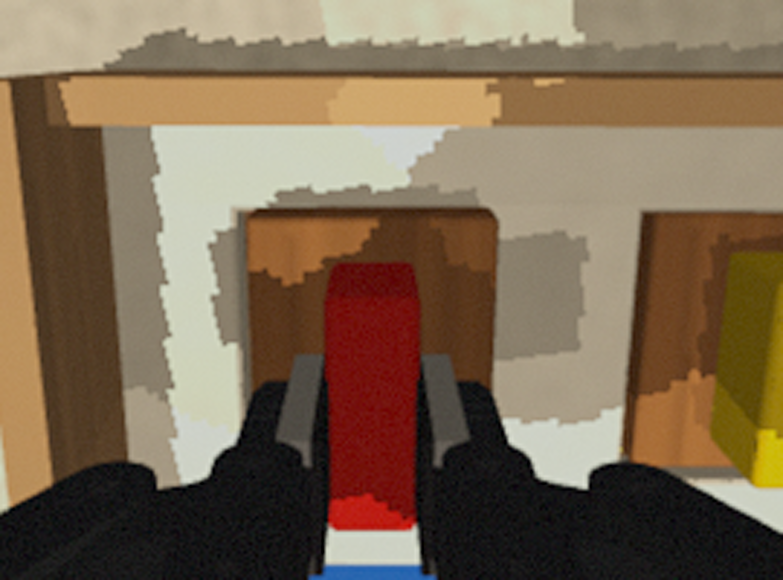

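Call:
{"name": "step_arm", "arguments": {
  "rows": [
    [0.2, 0, -0.2, 0, 0.2, 0, 1],
    [0.4, 0, -0.35, 0, 0.2, 0, 1],
    [0.4, 0, -0.35, 0, 0.2, 0, 1]
  ]
}}

```text
time_s: 17.63
position: [0.4749, -0.085, 0.05]
tcp_rot: [-0.704, 0.059, -0.062, 0.705]
force: [1.2, -0.4, -0.1]
gripper_width: 0.0147
```

```bash
python3 - <<'E'
from h import *
s=st();W=snap('wrist','w17');show(W,'w17c',(130,100,400,300),2.9)
stampc(W,s,off=.0195,L=215.9,Rr_=301.4,rt=175.2,rb=171.7)
E
```

```text
t 17.6333 pos [ 0.4749 -0.085   0.05  ] rot [-0.7041  0.0594 -0.0619  0.7049] F [ 1.19 -0.45 -0.14] w 0.0147 q [-0.178  0.367 -0.334  0.866  0.001 -0.006]
stamp [ 0.4725 -0.0838] yaw 80.16
```

View pics/w17c.png

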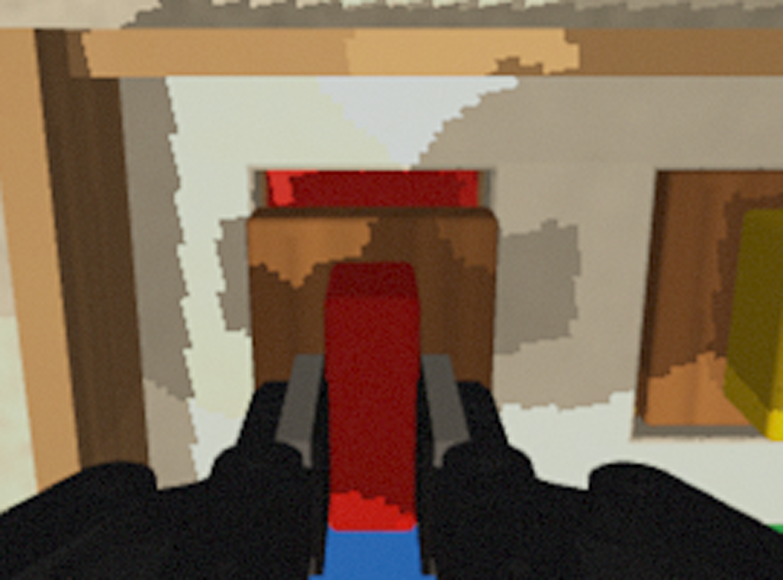

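Call:
{"name": "step_arm", "arguments": {
  "rows": [
    [-0.2, 0.2, 0, 0, 0, 0, 1],
    [-0.4, 0.5, 0, 0, 0, 0, 1],
    [-0.4, 0.5, 0, 0, 0, 0, 1],
    [-0.4, 0.5, 0, 0, 0, 0, 1],
    [-0.4, 0.5, 0, 0, 0, 0, 1]
  ]
}}

```text
time_s: 18.1
position: [0.4705, -0.0843, 0.0448]
tcp_rot: [-0.704, 0.06, -0.062, 0.705]
force: [0.6, 0.2, -0.9]
gripper_width: 0.0147
```

```bash
python3 - <<'E'
from h import *
s=st();W=snap('wrist','w18');show(W,'w18c',(130,100,400,300),2.9)
c=stampc(W,s,off=.0195,L=215.9,Rr_=301.4,rt=175.2,rb=171.7)
print(R.from_quat(s['tcp_rot']).inv().apply([.4685-c[0],-.083-c[1],0])*100)
E
```

```text
t 18.1 pos [ 0.4705 -0.0843  0.0448] rot [-0.704   0.0598 -0.0618  0.7049] F [ 0.57  0.17 -0.93] w 0.0147 q [-0.178  0.367 -0.351  0.85   0.002 -0.006]
stamp [ 0.4681 -0.0832] yaw 80.14
[0.0409292  0.00014645 0.02405348]
```

View pics/w18c.png

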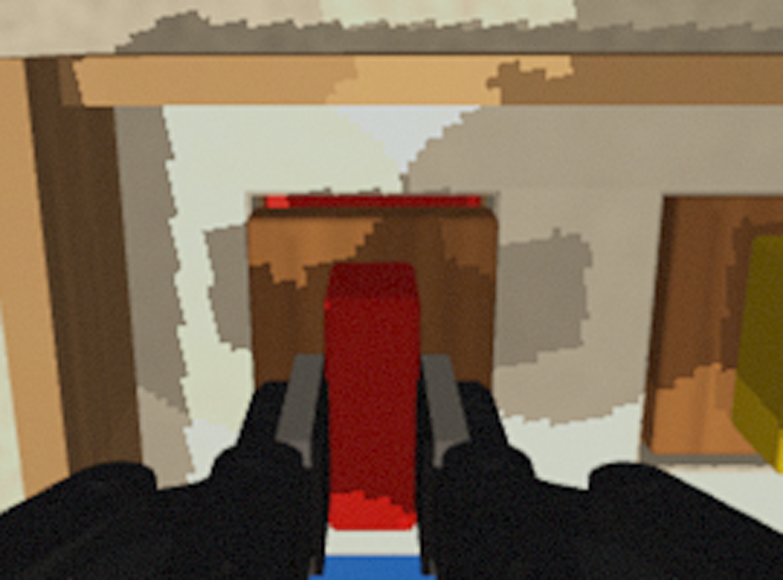

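Call:
{"name": "step_arm", "arguments": {
  "rows": [
    [0, 0.5, 0, 0, 0, 0, 1],
    [0, 0.9, 0, 0, 0, 0, 1],
    [0, 1.2, 0, 0, 0, 0, 1],
    [0, 1.4, 0, 0, 0, 0, 1]
  ]
}}

```text
time_s: 18.48
position: [0.4701, -0.0842, 0.0301]
tcp_rot: [-0.704, 0.06, -0.061, 0.705]
force: [-1.1, -0.3, -0.7]
gripper_width: 0.0145
```

Call:
{"name": "step_arm", "arguments": {
  "rows": [
    [0, 0.2, 0, 0, 0, 0, 1],
    [0, 0.4, 0, 0, 0, 0, 1],
    [0, 0.6, 0, 0, 0, 0, 1]
  ]
}}

```text
time_s: 18.73
position: [0.4701, -0.0841, 0.0275]
tcp_rot: [-0.704, 0.06, -0.062, 0.705]
force: [-15.6, 3.2, 50.6]
gripper_width: 0.0145
```

Call:
{"name": "step_arm", "arguments": {
  "rows": [
    [0, -0.2, 0, 0, 0, 0, 2],
    [0, -0.3, 0, 0, 0, 0, 3],
    [0, -0.5, 0, 0, 0, 0, 3.5],
    [0, -3, 0, 0, 0, 0, 3.5],
    [0, -7, 0, 0, 0, 0, 3.5]
  ]
}}

```text
time_s: 19.15
position: [0.466, -0.0835, 0.0941]
tcp_rot: [-0.704, 0.064, -0.058, 0.705]
force: [0.3, -0.5, -0.5]
gripper_width: 0.0347
```

Call:
{"name": "step_arm", "arguments": {
  "rows": [
    [0, -4, 0, 0, 0, 0, 4.5],
    [0, -8, 4, 0, 0, 0, 4.5],
    [0, -9, 8, 0, 0, 0, 4.5],
    [0, -9, 12, 0, 0, 0, 4.5],
    [0, -9, 16, 0, 0, 0, 4.5]
  ]
}}

```text
time_s: 19.57
position: [0.4941, 0.0665, 0.186]
tcp_rot: [-0.703, 0.063, -0.06, 0.706]
force: [1.4, 0.7, 0.6]
gripper_width: 0.0452
```

```bash
python3 - <<'E'
from h import *
s=st();W=snap('wrist','w19');plan(.578,.27,.17,67)
E
```

```text
t 19.5667 pos [0.4941 0.0665 0.186 ] rot [-0.7033  0.0628 -0.0601  0.7055] F [1.36 0.65 0.61] w 0.0452 q [ 0.131  0.265 -0.083  1.226  0.004  0.305]
row [4.99, 1.67, 20.67, -0.5, 13.5, -0.3] yaw now 80.53 dist cm 21.3
```

View pics/w19.png

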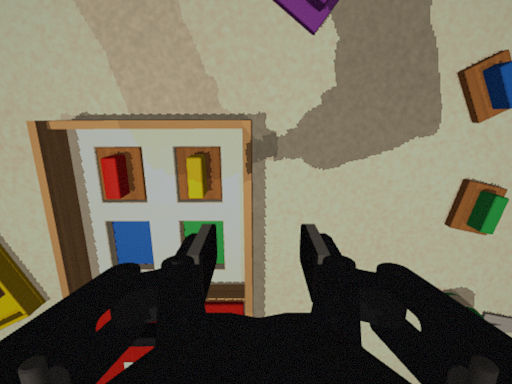

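Call:
{"name": "step_arm", "arguments": {
  "rows": [
    [2, 1, 4, 0, 7, 0, 4.5],
    [4, 1.5, 8, 0, 13.5, -0.3, 4.5],
    [5, 1.7, 12, 0, 13.5, -0.3, 4.5],
    [5, 1.7, 16, 0, 13.5, -0.3, 4.5],
    [5, 1.7, 20, 0, 13.5, -0.3, 4.5]
  ]
}}

```text
time_s: 20.03
position: [0.5756, 0.2535, 0.1678]
tcp_rot: [-0.69, 0.142, -0.141, 0.695]
force: [1.4, -0.5, 0.6]
gripper_width: 0.0452
```

```bash
python3 - <<'E'
from h import *
s=st();plan(.5795,.316,.08,67.2)
E
```

```text
t 20.0333 pos [0.5756 0.2535 0.1678] rot [-0.6904  0.1416 -0.1406  0.6953] F [ 1.37 -0.47  0.65] w 0.0452 q [0.412 0.527 0.262 1.304 0.006 0.814]
row [-2.06, 8.83, 5.85, -0.4, -0.2, -0.2] yaw now 66.97 dist cm 10.8
```

Call:
{"name": "step_arm", "arguments": {
  "rows": [
    [-1, 3, 3, 0, 0, 0, 4.5],
    [-2, 6, 5.8, 0, 0, 0, 4.5],
    [-2, 8.8, 5.8, 0, 0, 0, 4.5],
    [-2, 8.8, 5.8, 0, 0, 0, 4.5],
    [-2, 8.8, 5.8, 0, 0, 0, 4.5]
  ]
}}

```text
time_s: 20.45
position: [0.5776, 0.3141, 0.077]
tcp_rot: [-0.692, 0.143, -0.138, 0.693]
force: [-0.9, 0.2, 0.8]
gripper_width: 0.0452
```

```bash
python3 - <<'E'
from h import *
s=st();W=snap('wrist','w20');show(W,'w20c',(160,130,360,260),3.5)
E
```

```text
t 20.45 pos [0.5776 0.3141 0.077 ] rot [-0.6924  0.1433 -0.1384  0.6935] F [-0.88  0.22  0.77] w 0.0452 q [0.495 0.649 0.231 1.157 0.006 0.897]
```

View pics/w20c.png

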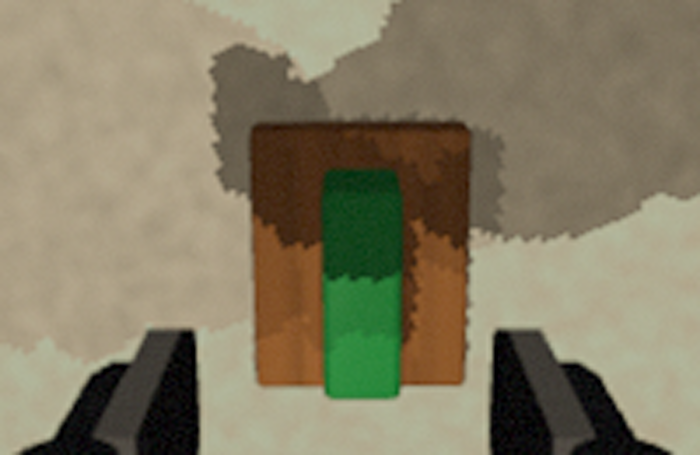

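```bash
python3 - <<'E'
from h import *
W=load('w20')
B=[atz(W,(160+a/3.5,130+b/3.5),.012) for a,b in [(250,127),(470,127),(465,385),(257,385)]];c=np.mean(B,0);e=B[1]-B[0];print(c.round(4),np.linalg.norm(B[0]-B[3]).round(4),np.linalg.norm(B[0]-B[1]).round(4),np.degrees(np.arctan2(e[1],e[0]))); plan(c[0],c[1],.0165,67.)
E
```

```text
[0.5811 0.3174 0.012 ] 0.0595 0.0468 67.03979689280887
row [0.06, 6.33, 0.32, -0.2, -0.0, -0.2] yaw now 66.95 dist cm 6.3
```

Call:
{"name": "step_arm", "arguments": {
  "rows": [
    [0.1, 2.5, 0.3, 0, 0, 0, 4.5],
    [0.1, 5, 0.3, 0, 0, 0, 4.5],
    [0.1, 6.2, 0.3, 0, 0, 0, 4.5],
    [0.1, 6.2, 0.3, 0, 0, 0, 3],
    [0.1, 6.2, 0.3, 0, 0, 0, 3]
  ]
}}

```text
time_s: 20.92
position: [0.5822, 0.3163, 0.0192]
tcp_rot: [-0.691, 0.143, -0.141, 0.695]
force: [0.5, -0.1, 0.6]
gripper_width: 0.03
```

Call:
{"name": "step_arm", "arguments": {
  "rows": [
    [0, 0, 0, 0, 0, 0, 2],
    [0, 0, 0, 0, 0, 0, 1],
    [0, 0, 0, 0, 0, 0, 1],
    [0, 0, 0, 0, 0, 0, 1]
  ]
}}

```text
time_s: 21.25
position: [0.5841, 0.3168, 0.0222]
tcp_rot: [-0.69, 0.141, -0.143, 0.696]
force: [-0.7, -1.6, 6.8]
gripper_width: 0.0143
```

Call:
{"name": "step_arm", "arguments": {
  "rows": [
    [0, -3, 0, 0, 0, 0, 1],
    [0, -7, 0, 0, 0, 0, 1],
    [0, -11, 0, 0, 0, 0, 1],
    [0, -11, 0, 0, 0, 0, 1]
  ]
}}

```text
time_s: 21.58
position: [0.5886, 0.3186, 0.1433]
tcp_rot: [-0.686, 0.136, -0.147, 0.7]
force: [2.3, 1.2, -0.0]
gripper_width: 0.0143
```

```bash
python3 - <<'E'
from h import *
st()
plan(*b2w(.043,.043),.13,80.2)
E
```

```text
t 21.5833 pos [0.5886 0.3186 0.1433] rot [-0.6859  0.1363 -0.1473  0.6995] F [ 2.27  1.17 -0.03] w 0.0143 q [0.494 0.605 0.331 1.272 0.005 0.898]
row [11.1, 0.76, -31.34, -1.2, -13.3, 0.8] yaw now 66.87 dist cm 33.3
```

Call:
{"name": "step_arm", "arguments": {
  "rows": [
    [2, 0, -4, 0, -5, 0.8, 1],
    [4, 0, -8, 0, -10, 0.8, 1],
    [6, 0, -12, -0.5, -13.3, 0.8, 1],
    [8, 0, -16, -1, -13.3, 0.8, 1],
    [10, 0, -20, -1, -13.3, 0.8, 1]
  ]
}}

```text
time_s: 22.0
position: [0.6012, 0.1085, 0.1408]
tcp_rot: [-0.703, 0.06, -0.061, 0.706]
force: [0.9, 0.6, -1.1]
gripper_width: 0.0146
```

```bash
python3 - <<'E'
from h import *
st()
plan(*b2w(.105,.043),.135,80.2)
E
```

```text
t 22.0 pos [0.6012 0.1085 0.1408] rot [-0.7034  0.0596 -0.0608  0.7057] F [ 0.91  0.57 -1.11] w 0.0146 q [0.177 0.507 0.158 1.219 0.003 0.348]
row [4.96, 0.54, -12.54, -0.2, 0.0, 0.1] yaw now 80.24 dist cm 13.5
```

Call:
{"name": "step_arm", "arguments": {
  "rows": [
    [2.5, 0.3, -4, 0, 0, 0, 1],
    [5, 0.5, -8, 0, 0, 0, 1],
    [5, 0.5, -12.5, 0, 0, 0, 1],
    [5, 0.5, -12.5, 0, 0, 0, 1],
    [5, 0.5, -12.5, 0, 0, 0, 1]
  ]
}}

```text
time_s: 22.42
position: [0.629, -0.0277, 0.1355]
tcp_rot: [-0.704, 0.062, -0.063, 0.705]
force: [0.2, -0.0, -1.1]
gripper_width: 0.0144
```

```bash
python3 - <<'E'
from h import *
st();W=snap('wrist','w21');show(W,'w21c',(100,30,370,230),2.9)
E
```

```text
t 22.4167 pos [ 0.629  -0.0277  0.1355] rot [-0.7036  0.0618 -0.063   0.7051] F [ 0.22 -0.03 -1.1 ] w 0.0144 q [-0.045  0.547  0.211  1.233  0.002  0.132]
```

View pics/w21c.png

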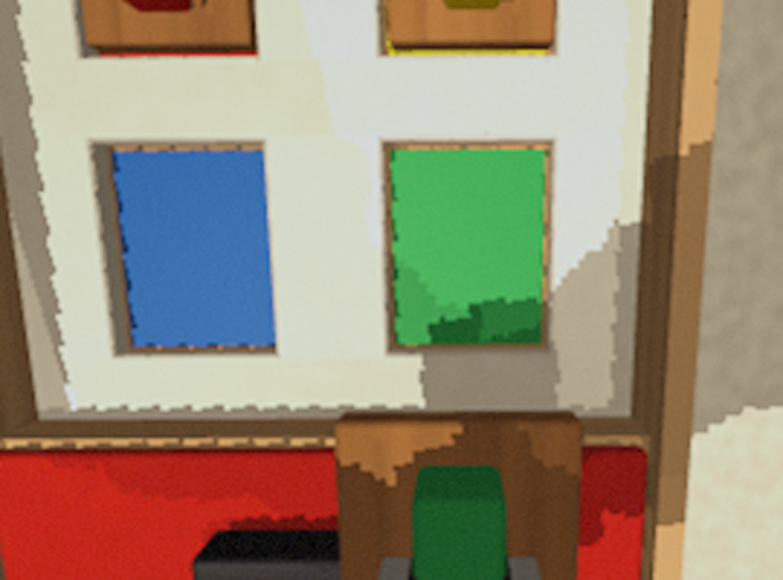

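```bash
python3 - <<'E'
from h import *
W=load('w21');g=lambda p:(100+p[0]/2.9,30+p[1]/2.9);s=monitor.observe()
Q=dict(blue=[(91,142),(268,142),(278,354),(115,354)],green=[(382,142),(554,142),(549,352),(388,352)])
c=stampc(W,s,off=.022,L=215.9,Rr_=300.7,rt=175.4,rb=172.1)
t=rel(W,s,[(g(u),k) for n in Q for u,k in zip(Q[n],reccorn(n))],'green',c)
E
```

```text
stamp [ 0.6272 -0.0269] yaw 79.87
box x,y,yaw,dz [ 0.5183 -0.048  -0.1743 -0.0021] -9.99 rms 0.41
target [ 0.5682 -0.0132] shift tool cm [-6.06 -0.01  0.33]
```

Call:
{"name": "step_arm", "arguments": {
  "rows": [
    [-4, 0.5, 0.3, 0, 0.3, 0, 1],
    [-6.1, 2, 0.3, 0, 0.3, 0, 1],
    [-6.1, 5, 0.3, 0, 0.3, 0, 1],
    [-6.1, 8, 0.3, 0, 0.3, 0, 1],
    [-6.1, 8, 0.3, 0, 0.3, 0, 1]
  ]
}}

```text
time_s: 22.88
position: [0.5647, -0.0094, 0.0505]
tcp_rot: [-0.703, 0.065, -0.059, 0.706]
force: [-3.4, -0.3, -3.1]
gripper_width: 0.014
```

Call:
{"name": "step_arm", "arguments": {
  "rows": [
    [0, 0, 0, 0, 0, 0, 1],
    [0, 0, 0, 0, 0, 0, 1]
  ]
}}

```text
time_s: 23.05
position: [0.5645, -0.0081, 0.0509]
tcp_rot: [-0.703, 0.065, -0.059, 0.706]
force: [-0.8, -0.6, -0.8]
gripper_width: 0.0143
```

```bash
python3 - <<'E'
from h import *
s=st();W=snap('wrist','w22');show(W,'w22c',(130,100,400,300),2.9)
c=stampc(W,s,off=.022,L=215.9,Rr_=300.7,rt=175.4,rb=172.1)
print(R.from_quat(s['tcp_rot']).inv().apply([*(np.array(b2w(.043,.043))-c),0])*100)
E
```

```text
t 23.05 pos [ 0.5645 -0.0081  0.0509] rot [-0.703   0.0652 -0.0585  0.7058] F [-0.77 -0.58 -0.82] w 0.0143 q [-0.017  0.511 -0.091  0.978  0.005  0.158]
stamp [ 0.5627 -0.0072] yaw 79.95
[ 0.58829313 -0.00725465 -0.47706802]
```

View pics/w22c.png

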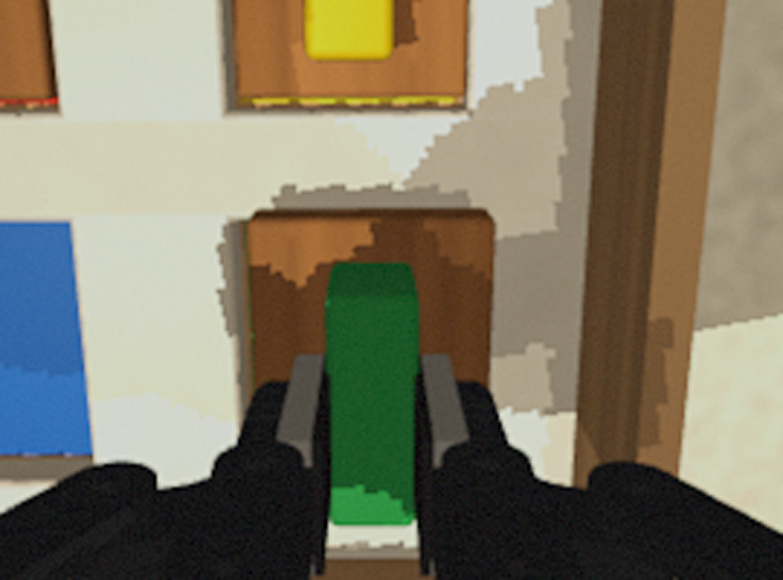

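Call:
{"name": "step_arm", "arguments": {
  "rows": [
    [0.3, 0, -0.3, 0, -0.2, 0, 1],
    [0.6, 0, -0.5, 0, -0.2, 0, 1],
    [0.6, 0, -0.5, 0, -0.2, 0, 1],
    [0.6, 0, -0.5, 0, -0.2, 0, 1]
  ]
}}

```text
time_s: 23.43
position: [0.5717, -0.0148, 0.0526]
tcp_rot: [-0.703, 0.063, -0.059, 0.706]
force: [-0.1, 1.1, -1.2]
gripper_width: 0.0145
```

```bash
python3 - <<'E'
from h import *
s=st();W=snap('wrist','w23');show(W,'w23c',(130,100,400,300),2.9)
c=stampc(W,s,off=.022,L=215.9,Rr_=300.7,rt=175.4,rb=172.1)
print(R.from_quat(s['tcp_rot']).inv().apply([*(np.array(b2w(.043,.043))-c),0])*100);plan(*s['position'],80.2)
E
```

```text
t 23.4333 pos [ 0.5717 -0.0148  0.0526] rot [-0.703   0.0628 -0.0592  0.7059] F [-0.08  1.1  -1.25] w 0.0145 q [-0.028  0.519 -0.073  0.984  0.004  0.144]
stamp [ 0.5699 -0.014 ] yaw 80.08
[-0.23319719  0.00148682  0.06233088]
row [0.05, -0.03, 0.0, -0.2, -0.1, -0.4] yaw now 80.11 dist cm 0.1
```

View pics/w23c.png

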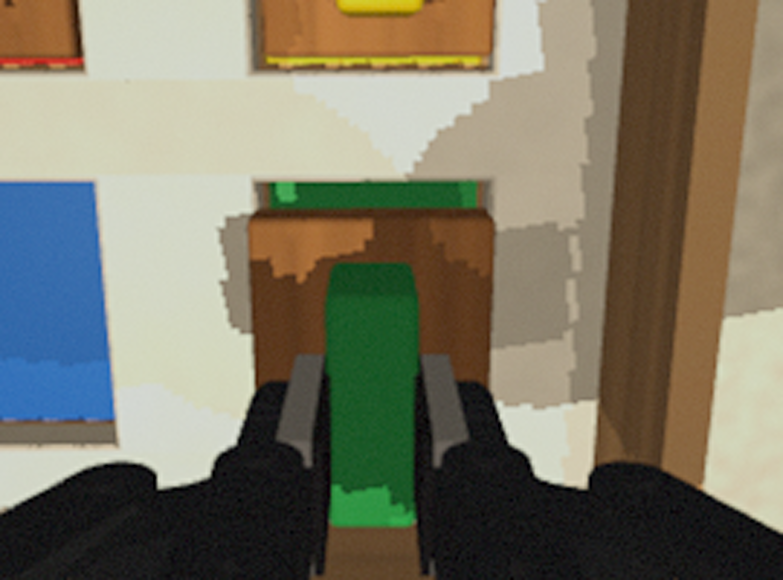

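Call:
{"name": "step_arm", "arguments": {
  "rows": [
    [-0.2, 0.2, 0.1, 0, 0, -0.4, 1],
    [-0.2, 0.6, 0.1, 0, 0, -0.4, 1],
    [-0.2, 0.6, 0.1, 0, 0, -0.4, 1],
    [-0.2, 0.6, 0.1, 0, 0, -0.4, 1]
  ]
}}

```text
time_s: 23.82
position: [0.5687, -0.0133, 0.0458]
tcp_rot: [-0.703, 0.061, -0.061, 0.706]
force: [0.3, 0.7, -1.1]
gripper_width: 0.0144
```

```bash
python3 - <<'E'
from h import *
s=st();W=snap('wrist','w24');show(W,'w24c',(130,100,400,300),2.9)
c=stampc(W,s,off=.022,L=215.9,Rr_=300.7,rt=175.4,rb=172.1)
print(R.from_quat(s['tcp_rot']).inv().apply([*(np.array(b2w(.043,.043))-c),0])*100);plan(*s['position'],80.2)
E
```

```text
t 23.8167 pos [ 0.5687 -0.0133  0.0458] rot [-0.7033  0.061  -0.0609  0.7057] F [ 0.33  0.66 -1.1 ] w 0.0144 q [-0.025  0.518 -0.095  0.958  0.003  0.147]
stamp [ 0.5669 -0.0125] yaw 80.09
[ 0.08334372 -0.00016646 -0.03531294]
row [-0.03, 0.02, -0.01, -0.2, -0.1, 0.0] yaw now 80.11 dist cm 0.0
```

View pics/w24c.png

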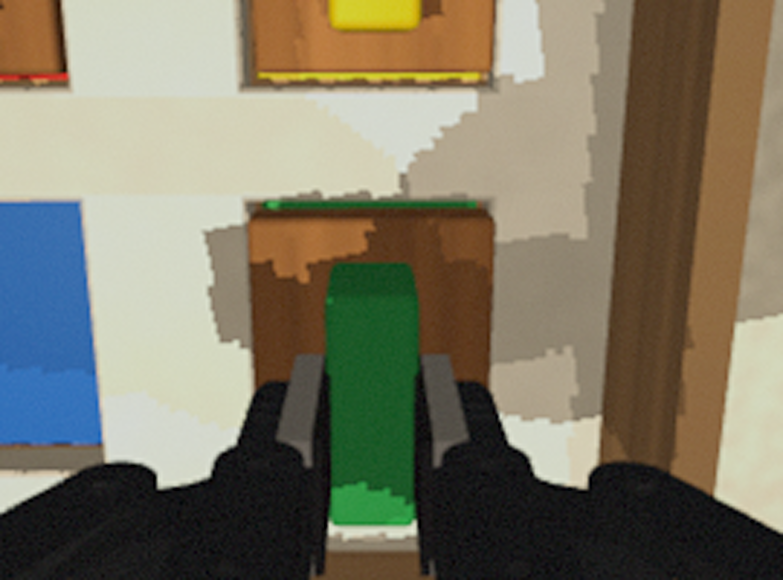

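Aligned within 1 mm; lower it in (insert contact would be at about z 0.042, home at about 0.030).

Call:
{"name": "step_arm", "arguments": {
  "rows": [
    [0.1, 0.4, 0, 0, 0, 0, 1],
    [0.1, 0.8, 0, 0, 0, 0, 1],
    [0.1, 1.1, 0, 0, 0, 0, 1],
    [0.1, 1.1, 0, 0, 0, 0, 1]
  ]
}}

```text
time_s: 24.2
position: [0.5692, -0.0135, 0.0339]
tcp_rot: [-0.703, 0.062, -0.06, 0.706]
force: [0.1, -0.4, -1.2]
gripper_width: 0.014
```

Call:
{"name": "step_arm", "arguments": {
  "rows": [
    [0, 0.2, 0, 0, 0, 0, 1],
    [0, 0.4, 0, 0, 0, 0, 1],
    [0, 0.6, 0, 0, 0, 0, 1]
  ]
}}

```text
time_s: 24.45
position: [0.5692, -0.0135, 0.0301]
tcp_rot: [-0.703, 0.061, -0.061, 0.706]
force: [-10.0, -0.2, 28.4]
gripper_width: 0.0145
```

Home at 0.030. Release and fetch blue.

Call:
{"name": "step_arm", "arguments": {
  "rows": [
    [0, -0.1, 0, 0, 0, 0, 2],
    [0, -0.2, 0, 0, 0, 0, 3],
    [0, -0.4, 0, 0, 0, 0, 3.5],
    [0, -3, 0, 0, 0, 0, 3.5],
    [0, -7, 0, 0, 0, 0, 3.5]
  ]
}}

```text
time_s: 24.87
position: [0.5654, -0.0136, 0.0963]
tcp_rot: [-0.704, 0.065, -0.057, 0.705]
force: [0.0, -0.4, 0.3]
gripper_width: 0.035
```

```bash
python3 - <<'E'
from h import *
s=st();plan(.47,.25,.2,108)
E
```

```text
t 24.8667 pos [ 0.5654 -0.0136  0.0963] rot [-0.7035  0.065  -0.0569  0.7054] F [ 0.04 -0.43  0.27] w 0.035 q [-0.026  0.468 -0.03   1.084  0.003  0.147]
row [-14.05, -10.17, 24.35, -0.3, -27.9, -0.6] yaw now 80.11 dist cm 29.9
```

Call:
{"name": "step_arm", "arguments": {
  "rows": [
    [0, -4, 0, 0, -6, 0, 4.5],
    [-3, -8, 2, 0, -12, 0, 4.5],
    [-6, -10, 5, 0, -18, 0, 4.5],
    [-8, -10, 8, 0, -24, 0, 4.5],
    [-10, -10, 11, 0, -28, 0, 4.5]
  ]
}}

```text
time_s: 25.28
position: [0.489, 0.1092, 0.2003]
tcp_rot: [-0.696, -0.11, 0.114, 0.7]
force: [0.8, 1.0, 0.2]
gripper_width: 0.0453
```

```bash
python3 - <<'E'
from h import *
s=st();plan(.455,.27,.17,108)
W=snap('wrist','w25');D=snap('side','s25')
E
```

```text
t 25.2833 pos [0.489  0.1092 0.2003] rot [-0.6961 -0.1103  0.1137  0.7002] F [0.78 0.99 0.15] w 0.0453 q [ 0.216  0.262 -0.049  1.265  0.006 -0.102]
row [1.81, 3.13, 16.32, -0.4, 0.2, -0.2] yaw now 108.23 dist cm 16.7
```

View pics/w25.png

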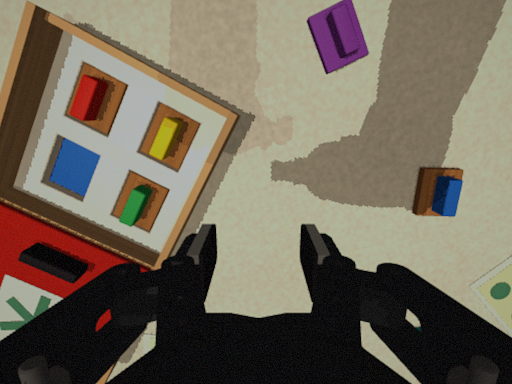

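View pics/s25.png

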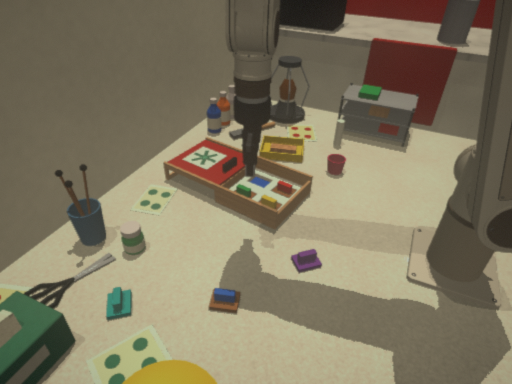

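Three stamps are seated; blue is unmoved at about (438,192). On to blue.

Call:
{"name": "step_arm", "arguments": {
  "rows": [
    [1, 1, 4, 0, 0, 0, 4.5],
    [1.8, 2, 8, 0, 0, 0, 4.5],
    [1.8, 3, 12, 0, 0, 0, 4.5],
    [1.8, 3, 16, 0, 0, 0, 4.5],
    [1.8, 3, 16.3, 0, 0, 0, 4.5]
  ]
}}

```text
time_s: 25.8
position: [0.4492, 0.2782, 0.1688]
tcp_rot: [-0.694, -0.112, 0.12, 0.701]
force: [0.1, 0.7, 0.0]
gripper_width: 0.0451
```

```bash
python3 - <<'E'
from h import *
s=st();plan(.446,.328,.08,108)
E
```

```text
t 25.8 pos [0.4492 0.2782 0.1688] rot [-0.6942 -0.1124  0.1201  0.7008] F [0.15 0.72 0.05] w 0.0451 q [ 0.547  0.336 -0.03   1.211  0.013  0.217]
row [1.39, 8.92, 4.72, -0.6, 0.9, -0.5] yaw now 108.92 dist cm 10.2
```

Call:
{"name": "step_arm", "arguments": {
  "rows": [
    [0.7, 3, 2.5, 0, 0.9, 0, 4.5],
    [1.4, 6, 4.7, -0.6, 0.9, -0.5, 4.5],
    [1.4, 8.9, 4.7, -0.6, 0.9, -0.5, 4.5],
    [1.4, 8.9, 4.7, -0.6, 0.9, -0.5, 4.5],
    [1.4, 8.9, 4.7, -0.6, 0.9, -0.5, 4.5]
  ]
}}

```text
time_s: 26.22
position: [0.4448, 0.3264, 0.0785]
tcp_rot: [0.699, 0.109, -0.113, -0.697]
force: [-0.3, -0.4, 1.1]
gripper_width: 0.0449
```

```bash
python3 - <<'E'
from h import *
s=st();W=snap('wrist','w26');show(W,'w26c',(160,130,360,260),3.5)
E
```

```text
t 26.2167 pos [0.4448 0.3264 0.0785] rot [ 0.6993  0.1088 -0.1126 -0.6975] F [-0.28 -0.39  1.08] w 0.0449 q [ 0.633  0.457 -0.1    1.02   0.     0.319]
```

View pics/w26c.png

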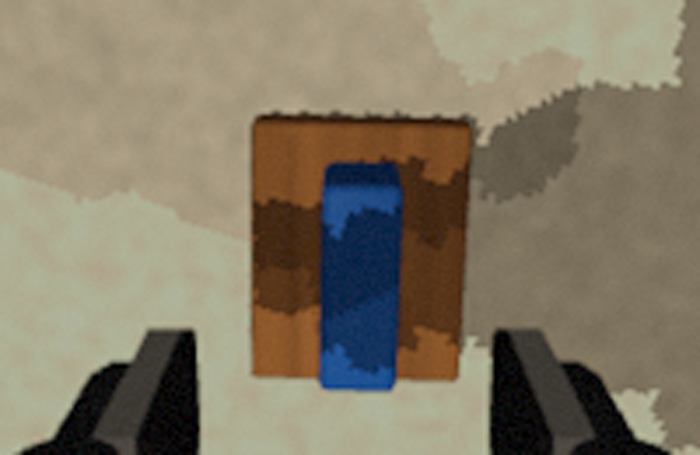

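```bash
python3 - <<'E'
from h import *
W=load('w26')
B=[atz(W,(160+a/3.5,130+b/3.5),.012) for a,b in [(251,121),(471,121),(460,380),(252,380)]];c=np.mean(B,0);e=B[1]-B[0];l=(B[0]+B[1])/2-(B[2]+B[3])/2;print(c.round(4),np.linalg.norm(l).round(4),np.linalg.norm(e).round(4),np.degrees(np.arctan2(e[1],e[0])),np.degrees(np.arctan2(l[1],l[0]))); plan(c[0],c[1],.0165,107.5)
E
```

```text
[0.4452 0.3298 0.012 ] 0.06 0.0471 108.05299535147877 -162.79495424521187
row [-0.02, 6.4, 0.3, 0.0, 0.5, -0.1] yaw now 107.97 dist cm 6.4
```

Call:
{"name": "step_arm", "arguments": {
  "rows": [
    [0, 2.5, 0.3, 0, 0.4, 0, 4.5],
    [0, 5, 0.3, 0, 0.4, 0, 4.5],
    [0, 6.3, 0.3, 0, 0.4, 0, 4.5],
    [0, 6.3, 0.3, 0, 0.4, 0, 3],
    [0, 6.3, 0.3, 0, 0.4, 0, 3]
  ]
}}

```text
time_s: 26.68
position: [0.4468, 0.3296, 0.0192]
tcp_rot: [-0.699, -0.107, 0.107, 0.699]
force: [0.8, 0.1, 0.0]
gripper_width: 0.0299
```

Call:
{"name": "step_arm", "arguments": {
  "rows": [
    [0, 0, 0, 0, 0, 0, 2],
    [0, 0, 0, 0, 0, 0, 1],
    [0, 0, 0, 0, 0, 0, 1],
    [0, 0, 0, 0, 0, 0, 1]
  ]
}}

```text
time_s: 27.02
position: [0.4491, 0.3304, 0.0221]
tcp_rot: [-0.698, -0.109, 0.105, 0.7]
force: [0.8, -1.6, 7.0]
gripper_width: 0.0136
```

Call:
{"name": "step_arm", "arguments": {
  "rows": [
    [0, -3, 0, 0, 0, 0, 1],
    [0, -7, 0, 0, 0, 0, 1],
    [0, -11, 0, 0, 0, 0, 1],
    [0, -13, 0, 0, 0, 0, 1]
  ]
}}

```text
time_s: 27.35
position: [0.4505, 0.3315, 0.1583]
tcp_rot: [-0.697, -0.112, 0.102, 0.701]
force: [0.9, 0.3, -1.5]
gripper_width: 0.0145
```

```bash
python3 - <<'E'
from h import *
st()
plan(*b2w(.105,-.043),.135,80.2)
E
```

```text
t 27.35 pos [0.4505 0.3315 0.1583] rot [-0.6968 -0.1118  0.1024  0.701 ] F [ 0.91  0.35 -1.53] w 0.0145 q [ 6.350e-01  3.860e-01  1.500e-02  1.185e+00 -1.000e-03  3.310e-01]
row [2.41, 2.19, -46.87, -0.4, 27.2, 0.7] yaw now 107.43 dist cm 47.0
```

Call:
{"name": "step_arm", "arguments": {
  "rows": [
    [0.2, 0, -4, 0, 6, 0.7, 1],
    [0.4, 0, -8, 0, 12, 0.7, 1],
    [0.6, 0, -12, 0, 18, 0.7, 1],
    [0.8, 0, -16, 0, 24, 0.7, 1],
    [1, 0, -20, 0, 27.2, 0.7, 1]
  ]
}}

```text
time_s: 27.77
position: [0.5205, 0.1421, 0.159]
tcp_rot: [-0.702, 0.061, -0.062, 0.707]
force: [0.5, 0.2, -2.4]
gripper_width: 0.0144
```

```bash
python3 - <<'E'
from h import *
st()
plan(*b2w(.105,-.043),.135,80.2)
E
```

```text
t 27.7667 pos [0.5205 0.1421 0.159 ] rot [-0.7017  0.0611 -0.062   0.7072] F [ 0.52  0.16 -2.38] w 0.0144 q [ 0.263  0.356 -0.028  1.183  0.007  0.437]
row [13.56, 2.23, -23.05, -0.4, -0.2, 0.0] yaw now 80.01 dist cm 26.8
```

Call:
{"name": "step_arm", "arguments": {
  "rows": [
    [2, 0, -3.5, 0, 0, 0, 1],
    [4, 0.5, -7, 0, 0, 0, 1],
    [6, 1, -10.5, 0, 0, 0, 1],
    [8, 1.5, -14, 0, 0, 0, 1],
    [10, 2, -17.5, 0, 0, 0, 1]
  ]
}}

```text
time_s: 28.18
position: [0.5893, -0.0495, 0.1386]
tcp_rot: [-0.702, 0.06, -0.063, 0.707]
force: [1.3, 0.1, -0.9]
gripper_width: 0.0146
```

Call:
{"name": "step_arm", "arguments": {
  "rows": [
    [2, 0, -3, -0.4, 0, 0, 1],
    [3.2, 0, -5, -0.4, 0, 0, 1],
    [3.2, 0, -5, -0.4, 0, 0, 1],
    [3.2, 0, -5, -0.4, 0, 0, 1]
  ]
}}

```text
time_s: 28.52
position: [0.6123, -0.1059, 0.1386]
tcp_rot: [-0.704, 0.062, -0.064, 0.705]
force: [0.6, -0.4, -1.8]
gripper_width: 0.0143
```

```bash
python3 - <<'E'
from h import *
st();W=snap('wrist','w27');show(W,'w27c',(130,30,400,230),2.9)
E
```

```text
t 28.5167 pos [ 0.6123 -0.1059  0.1386] rot [-0.7039  0.0616 -0.0637  0.7048] F [ 0.58 -0.4  -1.77] w 0.0143 q [-0.172  0.528  0.188  1.227  0.002  0.005]
```

View pics/w27c.png

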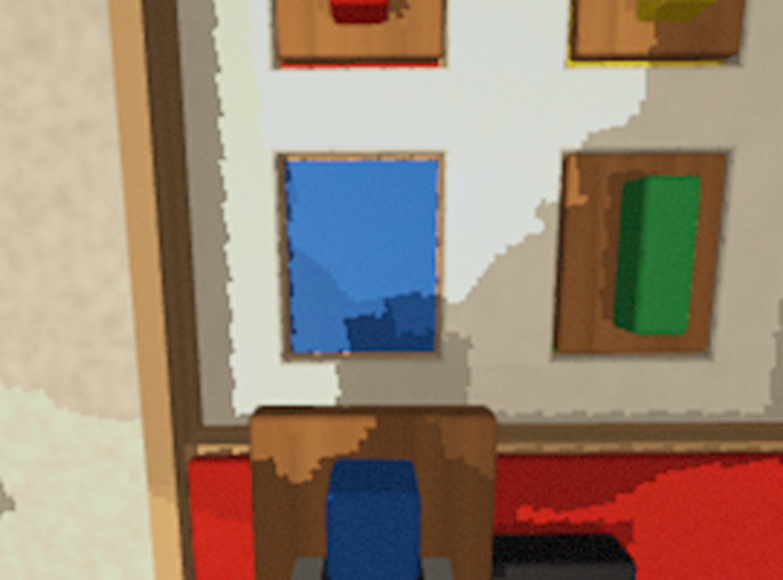

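```bash
python3 - <<'E'
from h import *
W=load('w27');g=lambda p:(130+p[0]/2.9,30+p[1]/2.9);s=monitor.observe()
Q=dict(blue=[(278,153),(444,153),(439,359),(283,359)],green=[(564,151),(732,151),(714,358),(553,358)])
c=stampc(W,s,off=.022,L=216.5,Rr_=300.7,rt=173.8,rb=170.3)
t=rel(W,s,[(g(u),k) for n in Q for u,k in zip(Q[n],reccorn(n))],'blue',c);print(b2w(.043,-.043));plan(*s['position'],80.2)
E
```

```text
stamp [ 0.6097 -0.1047] yaw 79.83
box x,y,yaw,dz [ 0.5183 -0.0477 -0.1726 -0.0019] -9.89 rms 0.62
target [ 0.5533 -0.0975] shift tool cm [-5.68 -0.01 -0.28]
(np.float64(0.5530456927225307), np.float64(-0.09769707659005666))
row [0.0, 0.0, 0.0, -0.1, -0.3, 0.1] yaw now 79.93 dist cm 0.0
```

Call:
{"name": "step_arm", "arguments": {
  "rows": [
    [-4, 0.5, -0.3, 0, -0.3, 0, 1],
    [-5.7, 2, -0.3, 0, -0.3, 0, 1],
    [-5.7, 5, -0.3, 0, -0.3, 0, 1],
    [-5.7, 8.3, -0.3, 0, -0.3, 0, 1],
    [-5.7, 8.3, -0.3, 0, -0.3, 0, 1]
  ]
}}

```text
time_s: 28.98
position: [0.5499, -0.0949, 0.0503]
tcp_rot: [-0.704, 0.062, -0.056, 0.706]
force: [-2.0, 0.8, -3.1]
gripper_width: 0.0143
```

Call:
{"name": "step_arm", "arguments": {
  "rows": [
    [0, 0, 0, 0, 0, 0, 1],
    [0, 0, 0, 0, 0, 0, 1]
  ]
}}

```text
time_s: 29.15
position: [0.5494, -0.0936, 0.0509]
tcp_rot: [-0.703, 0.062, -0.055, 0.706]
force: [-0.3, 0.1, -1.7]
gripper_width: 0.0144
```

```bash
python3 - <<'E'
from h import *
s=st();W=snap('wrist','w28')
c=stampc(W,s,off=.022,L=216.5,Rr_=300.7,rt=173.8,rb=170.3)
print(R.from_quat(s['tcp_rot']).inv().apply([*(np.array([.5532,-.0976])-c),0])*100);plan(*s['position'],80.2)
E
```

```text
t 29.15 pos [ 0.5494 -0.0936  0.0509] rot [-0.7035  0.0623 -0.0552  0.7058] F [-0.31  0.06 -1.71] w 0.0144 q [-0.17   0.499 -0.111  0.97   0.002 -0.004]
stamp [ 0.5466 -0.0924] yaw 80.47
[ 0.73292684 -0.00851417 -0.40026274]
row [-0.13, 0.08, 0.03, -0.1, 0.3, -0.4] yaw now 80.45 dist cm 0.2
```

Call:
{"name": "step_arm", "arguments": {
  "rows": [
    [0.3, 0, -0.2, 0, 0.3, -0.4, 1],
    [0.6, 0, -0.35, 0, 0.3, -0.4, 1],
    [0.6, 0, -0.35, 0, 0.3, -0.4, 1],
    [0.6, 0, -0.35, 0, 0.3, -0.4, 1],
    [0.6, 0, -0.35, 0, 0.3, -0.4, 1]
  ]
}}

```text
time_s: 29.62
position: [0.5563, -0.0988, 0.0522]
tcp_rot: [-0.704, 0.061, -0.061, 0.705]
force: [0.4, 0.1, -2.3]
gripper_width: 0.0144
```

```bash
python3 - <<'E'
from h import *
s=st();W=snap('wrist','w29');show(W,'w29c',(130,100,400,300),2.9)
c=stampc(W,s,off=.022,L=216.5,Rr_=300.7,rt=173.8,rb=170.3)
print(R.from_quat(s['tcp_rot']).inv().apply([*(np.array([.5532,-.0976])-c),0])*100);plan(*s['position'],80.2)
E
```

```text
t 29.6167 pos [ 0.5563 -0.0988  0.0522] rot [-0.7037  0.0607 -0.0609  0.7053] F [ 0.41  0.06 -2.35] w 0.0144 q [-0.177  0.504 -0.1    0.967  0.002 -0.005]
stamp [ 0.5536 -0.0976] yaw 80.13
[-3.99055987e-02 -1.79426446e-05 -5.71427770e-03]
row [0.02, -0.02, -0.0, -0.1, -0.1, -0.0] yaw now 80.13 dist cm 0.0
```

View pics/w29c.png

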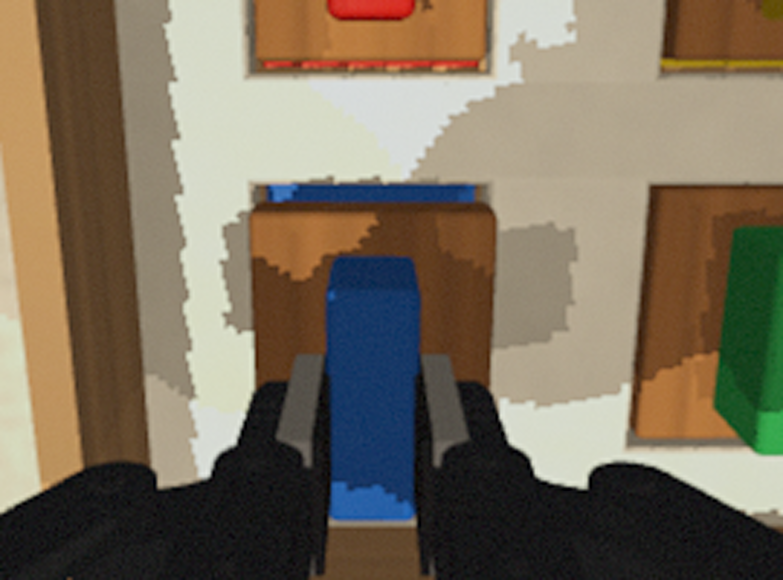

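Call:
{"name": "step_arm", "arguments": {
  "rows": [
    [0, 0.4, 0, 0, 0, 0, 1],
    [0, 0.8, 0, 0, 0, 0, 1],
    [0, 1.2, 0, 0, 0, 0, 1],
    [0, 1.5, 0, 0, 0, 0, 1],
    [0, 1.6, 0, 0, 0, 0, 1]
  ]
}}

```text
time_s: 30.08
position: [0.5553, -0.0985, 0.0349]
tcp_rot: [-0.704, 0.061, -0.06, 0.705]
force: [0.2, 0.2, -1.0]
gripper_width: 0.0141
```

Call:
{"name": "step_arm", "arguments": {
  "rows": [
    [0, 0.2, 0, 0, 0, 0, 1],
    [0, 0.4, 0, 0, 0, 0, 1],
    [0, 0.6, 0, 0, 0, 0, 1],
    [0, 0.8, 0, 0, 0, 0, 1]
  ]
}}

```text
time_s: 30.42
position: [0.555, -0.0984, 0.03]
tcp_rot: [-0.704, 0.061, -0.06, 0.705]
force: [-13.7, 1.9, 34.4]
gripper_width: 0.0144
```

Home. Release, rise, and look at the whole insert.

Call:
{"name": "step_arm", "arguments": {
  "rows": [
    [0, -0.1, 0, 0, 0, 0, 2],
    [0, -0.2, 0, 0, 0, 0, 3],
    [0, -0.4, 0, 0, 0, 0, 3.5],
    [0, -3, 0, 0, 0, 0, 3.5],
    [0, -7, 0, 0, 0, 0, 3.5]
  ]
}}

```text
time_s: 30.83
position: [0.5514, -0.098, 0.0962]
tcp_rot: [-0.703, 0.065, -0.057, 0.706]
force: [1.0, -0.4, -0.5]
gripper_width: 0.0353
```

```bash
python3 - <<'E'
from h import *
s=st();plan(*b2w(.09,.0),.23,80.2)
E
```

```text
t 30.8333 pos [ 0.5514 -0.098   0.0962] rot [-0.7033  0.065  -0.0566  0.7057] F [ 1.01 -0.42 -0.47] w 0.0353 q [-0.177  0.458 -0.045  1.079  0.002 -0.005]
row [4.69, -13.43, 4.39, -0.1, -0.1, -0.7] yaw now 80.14 dist cm 14.9
```

Call:
{"name": "step_arm", "arguments": {
  "rows": [
    [0, -4, 0, 0, 0, 0, 4],
    [2, -8, 2, 0, 0, 0, 4],
    [4, -12, 4, 0, 0, 0, 4],
    [4.7, -13.4, 4.4, 0, 0, -0.7, 4],
    [4.7, -13.4, 4.4, 0, 0, -0.7, 4]
  ]
}}

```text
time_s: 31.25
position: [0.6123, -0.0618, 0.2364]
tcp_rot: [-0.704, 0.055, -0.065, 0.706]
force: [0.2, -0.2, 0.1]
gripper_width: 0.0398
```

```bash
python3 - <<'E'
from h import *
s=st();W=snap('wrist','w30');show(W,'w30c',(140,40,360,240),3);D=snap('side','s30');show(D,'s30c',(160,125,330,225),4.5);S=snap('scene','sc30');show(S,'sc30c',(130,140,290,250),4.8)
E
```

```text
t 31.25 pos [ 0.6123 -0.0618  0.2364] rot [-0.7035  0.0548 -0.0651  0.7056] F [ 0.24 -0.19  0.13] w 0.0398 q [-0.102  0.463  0.338  1.431  0.003  0.068]
```

View pics/w30c.png

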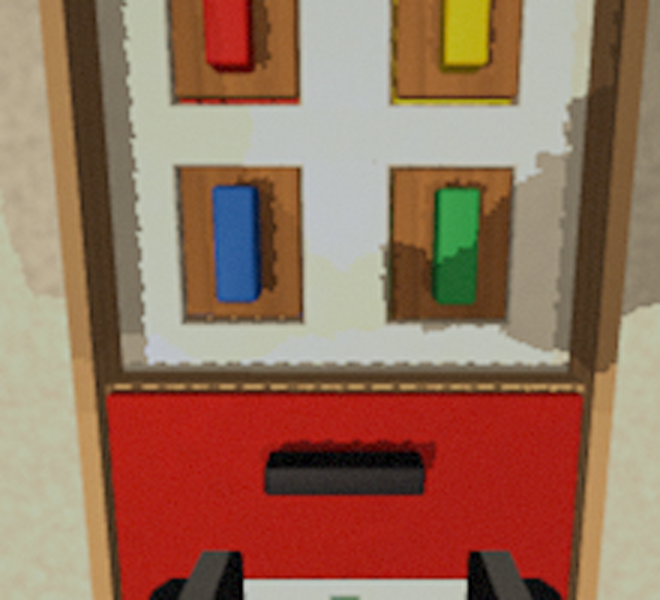

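View pics/s30c.png

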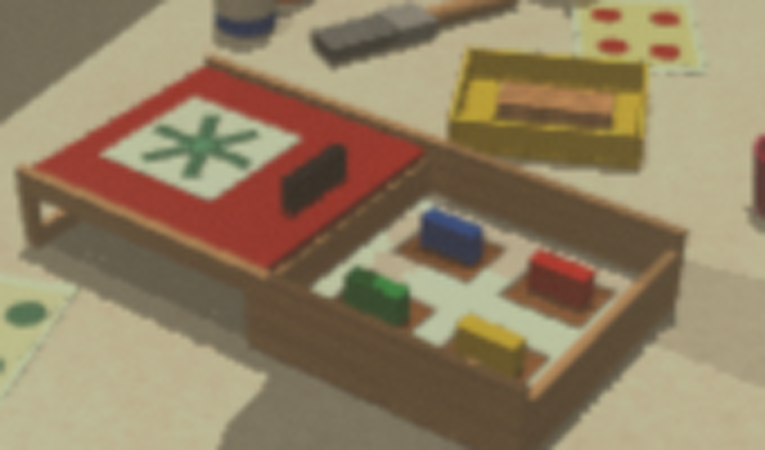

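View pics/sc30c.png

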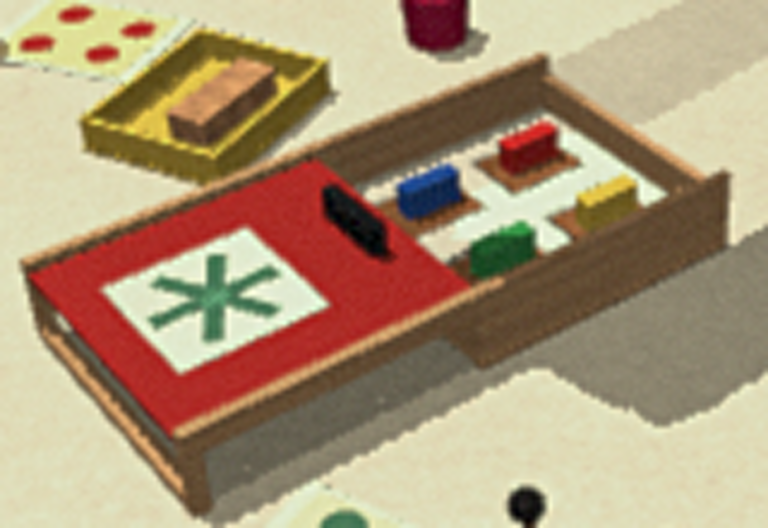

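```bash
python3 - <<'E'
from h import *
plan(*b2w(.125,.0),.13,-9.8)
E
```

```text
row [3.53, 9.89, -0.04, -0.1, 90.0, -0.1] yaw now 80.16 dist cm 10.5
```

Call:
{"name": "step_arm", "arguments": {
  "rows": [
    [0, 0, 0, 0, 90, 0, 4],
    [0, 0, 0, 0, 90, 0, 4],
    [0, 0, 0, 0, 90, 0, 4],
    [0, 0, 0, 0, 90, 0, 4],
    [0, 0, 0, 0, 90, 0, 4]
  ]
}}

```text
time_s: 31.82
position: [0.6047, -0.0636, 0.2264]
tcp_rot: [-0.651, 0.279, -0.275, 0.651]
force: [0.6, -0.2, -0.9]
gripper_width: 0.0398
```

Call:
{"name": "step_arm", "arguments": {
  "rows": [
    [0, 0, 0, 0, 54, 0, 4],
    [0, 0, 0, 0, 54, 0, 4],
    [0, 0, 0, 0, 54, 0, 4],
    [0, 0, 0, 0, 54, 0, 4],
    [0, 0, 0, 0, 54, 0, 4]
  ]
}}

```text
time_s: 32.23
position: [0.6028, -0.0641, 0.2238]
tcp_rot: [0.535, -0.466, 0.461, -0.533]
force: [0.1, 1.4, -0.2]
gripper_width: 0.0397
```

```bash
python3 - <<'E'
from h import *
plan(*b2w(.125,.0),.13,-9.8)
E
```

```text
row [1.08, 9.35, 3.8, 0.5, 17.9, -0.1] yaw now 8.11 dist cm 10.2
```

Call:
{"name": "step_arm", "arguments": {
  "rows": [
    [1.1, 2, 3.8, 0, 18, 0, 4],
    [1.1, 4, 3.8, 0.5, 18, 0, 4],
    [1.1, 7, 3.8, 0.5, 18, 0, 4],
    [1.1, 9.3, 3.8, 0.5, 18, 0, 4],
    [1.1, 9.3, 3.8, 0.5, 18, 0, 4]
  ]
}}

```text
time_s: 32.65
position: [0.6352, -0.0695, 0.1217]
tcp_rot: [-0.458, 0.546, -0.537, 0.451]
force: [-1.5, -0.0, -0.5]
gripper_width: 0.0401
```

```bash
python3 - <<'E'
from h import *
st();W=snap('wrist','w31');plan(*b2w(.124,.0),.064,-9.8)
E
```

```text
t 32.65 pos [ 0.6352 -0.0695  0.1217] rot [-0.4582  0.5461 -0.5368  0.4513] F [-1.48 -0.05 -0.5 ] w 0.0401 q [-0.11   0.59   0.247  1.244  0.002  1.634]
row [-0.09, 6.11, 0.38, 0.7, -0.1, -0.1] yaw now -9.93 dist cm 6.1
```

View pics/w31.png

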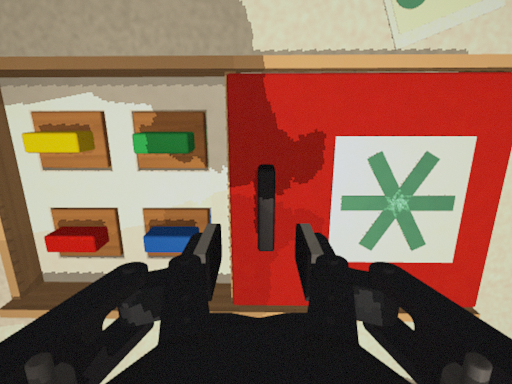

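Call:
{"name": "step_arm", "arguments": {
  "rows": [
    [0, 2, 0.4, 0.7, 0, 0, 4],
    [0, 4, 0.4, 0.7, 0, 0, 4],
    [0, 5.6, 0.4, 0.7, 0, 0, 4],
    [0, 5.8, 0.4, 0.7, 0, 0, 3],
    [0, 5.8, 0.4, 0.7, 0, 0, 3]
  ]
}}

```text
time_s: 33.12
position: [0.6396, -0.0703, 0.0672]
tcp_rot: [-0.455, 0.542, -0.541, 0.455]
force: [0.7, -0.6, 0.4]
gripper_width: 0.0301
```

Call:
{"name": "step_arm", "arguments": {
  "rows": [
    [0, 0, 0, 0, 0, 0, 2],
    [0, 0, 0, 0, 0, 0, 1.7],
    [0, 0, 0, 0, 0, 0, 1.7]
  ]
}}

```text
time_s: 33.37
position: [0.6409, -0.0705, 0.0692]
tcp_rot: [0.454, -0.541, 0.542, -0.456]
force: [-0.2, 0.2, 0.4]
gripper_width: 0.0174
```

```bash
python3 - <<'E'
from h import *
st();plan(*b2w(-.077,.0),.064,-9.8)
E
```

```text
t 33.3667 pos [ 0.6409 -0.0705  0.0692] rot [ 0.4539 -0.5411  0.5418 -0.4558] F [-0.22  0.15  0.39] w 0.0174 q [-1.100e-01  6.270e-01  1.680e-01  1.109e+00  1.000e-03  1.634e+00]
row [-0.07, 0.47, -20.19, -0.1, -0.1, -0.1] yaw now -9.94 dist cm 20.2
```

Call:
{"name": "step_arm", "arguments": {
  "rows": [
    [0, 0.3, 0, 0, 0, 0, 1.7],
    [0, 0.3, -2, 0, 0, 0, 1.7],
    [0, 0.3, -5, 0, 0, 0, 1.7],
    [0, 0.3, -8, 0, 0, 0, 1.7],
    [0, 0.3, -11, 0, 0, 0, 1.7]
  ]
}}

```text
time_s: 33.78
position: [0.5342, -0.0519, 0.0674]
tcp_rot: [0.452, -0.539, 0.544, -0.457]
force: [2.5, -1.0, 2.0]
gripper_width: 0.0171
```

```bash
python3 - <<'E'
from h import *
st();plan(*b2w(-.077,.0),.066,-9.8)
E
```

```text
t 33.7833 pos [ 0.5342 -0.0519  0.0674] rot [ 0.4524 -0.5394  0.5436 -0.4571] F [ 2.54 -1.02  1.99] w 0.0171 q [-9.700e-02  4.330e-01 -1.730e-01  9.560e-01  1.000e-03  1.647e+00]
row [-0.09, 0.06, -9.36, -0.5, -0.2, -0.1] yaw now -9.96 dist cm 9.4
```

Call:
{"name": "step_arm", "arguments": {
  "rows": [
    [0, 0, -3, -0.5, 0, 0, 1.7],
    [0, 0, -6, -0.5, 0, 0, 1.7],
    [0, 0, -8, -0.5, 0, 0, 1.7],
    [0, 0, -8.8, -0.5, 0, 0, 1.7],
    [0, 0, -9.2, -0.5, 0, 0, 1.7]
  ]
}}

```text
time_s: 34.2
position: [0.4438, -0.0361, 0.0675]
tcp_rot: [0.454, -0.541, 0.542, -0.456]
force: [1.9, -0.9, -0.8]
gripper_width: 0.0167
```

Call:
{"name": "step_arm", "arguments": {
  "rows": [
    [0, 0, -0.1, 0, 0, 0, 1.7],
    [0, 0, -0.2, 0, 0, 0, 1.7],
    [0, 0, -0.3, 0, 0, 0, 1.7],
    [0, 0, -0.4, 0, 0, 0, 1.7]
  ]
}}

```text
time_s: 34.53
position: [0.4417, -0.0356, 0.0678]
tcp_rot: [0.453, -0.54, 0.543, -0.456]
force: [1.9, -0.1, 1.9]
gripper_width: 0.0173
```

```bash
python3 - <<'E'
from h import *
st();plan(*b2w(-.077,.0),.066,-9.8)
E
```

```text
t 34.5333 pos [ 0.4417 -0.0356  0.0678] rot [ 0.4532 -0.5404  0.5425 -0.4563] F [ 1.89 -0.13  1.95] w 0.0173 q [-8.100e-02  2.750e-01 -4.140e-01  8.760e-01  1.000e-03  1.664e+00]
row [-0.08, 0.18, 0.03, -0.3, -0.1, -0.1] yaw now -9.95 dist cm 0.2
```

Call:
{"name": "step_arm", "arguments": {
  "rows": [
    [0, 0.1, -0.2, 0, 0, 0, 1.7],
    [0, 0.1, -0.4, 0, 0, 0, 1.7],
    [0, 0.1, -0.5, 0, 0, 0, 1.7],
    [0, 0.1, -0.6, 0, 0, 0, 1.7]
  ]
}}

```text
time_s: 34.87
position: [0.4404, -0.0352, 0.0672]
tcp_rot: [0.451, -0.538, 0.545, -0.458]
force: [13.3, -2.7, -8.4]
gripper_width: 0.0172
```

Call:
{"name": "step_arm", "arguments": {
  "rows": [
    [0, 0, -0.2, 0, 0, 0, 1.7],
    [0, 0, -0.4, 0, 0, 0, 1.7],
    [0, 0, -0.5, 0, 0, 0, 1.7]
  ]
}}

```text
time_s: 35.12
position: [0.4405, -0.0352, 0.0678]
tcp_rot: [0.449, -0.536, 0.548, -0.46]
force: [13.3, -2.6, -9.7]
gripper_width: 0.0172
```

Call:
{"name": "step_arm", "arguments": {
  "rows": [
    [0, 0, 0.1, 0, 0, 0, 1.7],
    [0, 0, 0.2, 0, 0, 0, 3],
    [0, -2, 0.2, 0, 0, 0, 3],
    [0, -6, 0.2, 0, 0, 0, 4],
    [0, -10, 0.2, 0, 0, 0, 5]
  ]
}}

```text
time_s: 35.53
position: [0.4367, -0.0349, 0.1667]
tcp_rot: [0.451, -0.538, 0.545, -0.458]
force: [2.2, -0.5, 0.6]
gripper_width: 0.0498
```

Call:
{"name": "step_arm", "arguments": {
  "rows": [
    [0, -3, 0, 0, 0, 0, 5],
    [0, -6, 0, 0, 0, 0, 5],
    [0, -6, 0, 0, 0, 0, 5]
  ]
}}

```text
time_s: 35.78
position: [0.4378, -0.0348, 0.2321]
tcp_rot: [0.449, -0.536, 0.547, -0.46]
force: [0.4, 0.3, -0.1]
gripper_width: 0.0499
```

```bash
python3 - <<'E'
from h import *
st();W=snap('wrist','w32');D=snap('side','s32');S=snap('scene','sc32');show(D,'s32c',(155,130,325,230),4.6)
print('expected cover corners far',)
for d,n in ((W,'w'),(D,'s')):
    print(n,proj(d,[[*b2w(x,y),.057] for x,y in ((.103,.093),(.103,-.093),(-.103,.093),(-.103,-.093))]).round(1).tolist())
E
```

```text
t 35.7833 pos [ 0.4378 -0.0348  0.2321] rot [ 0.4492 -0.5359  0.5471 -0.4601] F [ 0.39  0.3  -0.11] w 0.0499 q [-0.079  0.102 -0.162  1.284 -0.     1.666]
expected cover corners far
w [[424.7, 87.1], [402.2, 245.4], [232.7, 87.2], [236.6, 247.5]]
s [[215.0, 184.3], [252.0, 157.0], [276.8, 211.5], [309.8, 178.6]]
```

View pics/w32.png

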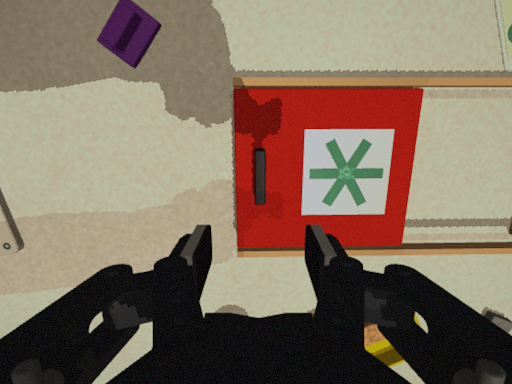

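View pics/s32c.png

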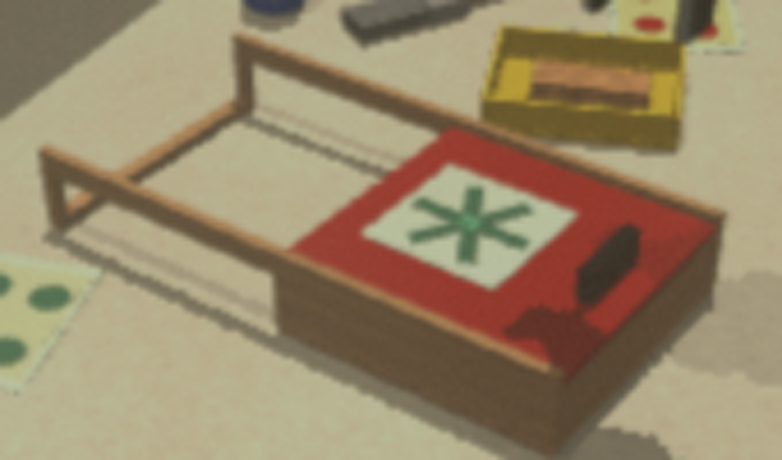

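View pics/sc32.png

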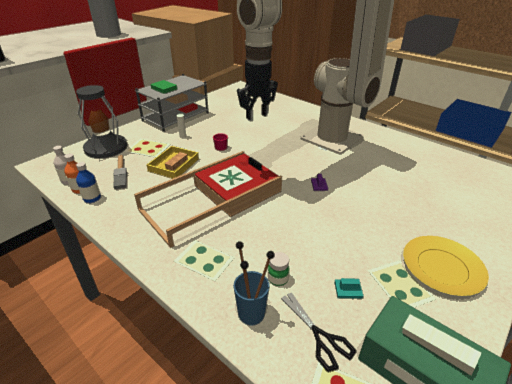

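```bash
python3 - <<'E'
from h import *
print(arm.finish_job())
E
```

```text
the job is handed in; nothing more can be done
None
```

The job is done and handed in at about 36 s of robot time. I slid the cover to its open stop and moved the cork block into the yellow tray. I then pressed the yellow, red, green and blue stamps into their own recesses and slid the cover back to its shut stop.

**Stamps:** every stamp bottomed at the height expected for home (TCP 26–30 mm, each 18–22 mm above its stamp's base). In the wrist, side and scene views all four bases looked flush. I pressed with 28–51 N at the wrist; red took the most (51 N).

**Cover:** the force rose to 13 N at the shut stop with no further movement. Afterwards the cover's corners fell within about 3 pixels of where a shut cover should appear, and it had passed freely over all four stamps.

**Other things on the table:** the last pictures show the cork lying in the tray and the tealight glass and paint jar upright. The purple and turquoise look-alikes were not touched.

**What disagreed:**
- The wrist camera and the measured TCP differed by 1–2 mm.
- Small moves overshot by up to 4 mm, so I lined each stamp up with its recess from wrist pictures before lowering it.
- The cover started about 20 mm open, not shut.

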